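Unload the long tube from the wheel mixer

ROBOT

A 6-joint arm with a two-finger parallel gripper is mounted at the origin on the work surface. World frame = base frame: x ahead of the robot, y to its left, z up, the work surface at z = 0. Lengths are in m, angles in rad, forces in N, time in s.
With the tool pointing down it reaches from about 0.35 to 0.975 m from the base axis. Payload 4.9 kg.
Tool frame: the origin (TCP) lies at the very end of the fingers, on their centre line; the grasp point (between the pads) lies 19 mm behind it; x points along the fingers, y is the direction in which the jaws open and shut, and the axes are right-handed (so a half turn about x gives the same grasp; the last joint's range is limited). The gripper opens to 85 mm and grips with 20 to 120 N. Pads are 22 mm wide; open, the fingers measure 114 mm over their backs; the gripper's body (76 mm by 85 mm) begins 54 mm behind the grasp point. The pads swing forward as they close: fully open they stand 13 mm farther back than shut.
Start: joints at [1.089, 0.053, 1.613, -0, 1.476, -0.119], TCP at [0.222, 0.584, 0.208] pointing down, gripper open.
Joint ranges: [-3.01, 3.01], [-1.01, 2.22], [0.06, 2.58], [-1.02, 4.17], [0.09, 2.62], [-3.14, 3.14]. Speed limits (rad/s): [2.57, 2.57, 3.14, 3.14, 3.14, 3.14].

INTERFACE

Orientations are given as a rotation vector (axis times angle).
In Python, from station import ctrl gives the robot as it stands. The module is installed in compiled form; this text tells all that it offers.
- The arm moves only by the shell command python3 -m handwheel 'ROWS' [FORCE]. ROWS is JSON, one flat list of numbers, 7 for each row, row after row: the opening, from 0 (shut) to 1 (fully open), then the shift along the tool's x, y, z in m, then the turn, a rotation vector about the tool's x, y, z in degrees. A call has 1 to 12 rows; each row is the pose to reach, as a shift and turn from the pose commanded when the call began, along the tool's axes at that moment; what a row does not reach only later rows make up. A row lasts 1/12 s, in which the tool goes at most 41.7 mm and 7.16 degrees, less where a joint would pass 70% of its speed; a pose out of reach is approached as far as the arm can. A call with a gripper value outside its range is refused whole. The fingers move at their own pace and stop on an object; FORCE is the grip in N (left out, the last holds). Time passes only in rows, so rows that repeat a pose let the fingers close. It gives the time, the measured TCP pose, the force and the opening at its end, in the units of the state.
- ctrl.get_obs(): the state, without advancing time (a new reading comes with each control period).
- ctrl.get_image(name): name is "scene" or "top" or "wrist"; returns (picture, depth): 400x640x3 uint8, blue, green, red; 400x640 float32, m along the optical axis (not along the pixel's ray), 0 where there is no reading.
- ctrl.camera_params(name): a dict with "fov_y" (degrees; the focal length in pixels is half the picture's height over the tangent of half this angle, whatever the lens; pixels are square), "cx", "cy" (the principal point, pixels), "R" (3x3) and "t" (3): a world point X has camera coordinates R X + t; the wrist camera has in their place "hand_eye" (4x4, takes a point from camera to tool coordinates, whose origin is the TCP and whose axes are the tool frame's). Camera axes: x right, y down, z forward; pixel columns grow to the right and rows downward; lengths in m; the calibration is good to about 2 mm. A picture is of the moment at which its call begins: read the wrist's pose just before it. camera_params takes no time and is no camera call.
- ctrl.finish_job(): hands the job in, once; it reports no verdict.
The state is a dict: "t": time; "q": joint angles; "dq": joint speeds; "effort": joint torques, N m; "tool_pos": TCP position; "tool_rot": TCP orientation; "contact_force": force on the tool from outside, world axes, zero at the start; "wrist_torque": the same for the moment, N m; "opening": finger opening in m.
Only numpy, scipy, OpenCV 4.12 (cv2) and the standard library are available. Lean on these libraries where they do the work, as an engineer would, in place of code of your own. Each camera call takes 0.05 s, during which the arm holds its last target.

TASK

The wheel mixer has stopped with its one long tube under the wire guard: pull the hub knob out, turn the wheel until the long tube's clip stands in the middle of the loading gap at the top of the wheel, and let the knob snap back home. Then pull the long tube sideways out of its spring clip and lay it gently, fully down, in the free middle lane of the notched tray, cap pointing the same way as its neighbours' caps, and let go. Leave the other tubes in their clips and lanes and the rest of the bench as it is.

Things in the scene. Friction and masses are not known exactly. Their poses are not given: they have to be found in the camera images.
- rotator: Wheel mixer, fixed: white foot and housing, a deck 350 mm (y) wide and 250 mm up the slope, and an aluminium wheel tilted 30 degrees. Origin: middle of the foot on the bench; z up; x level from the wheel's low front to its high rear; y level to the left. The wheel's face: centre at (0, 0, 135) mm, outward normal N = (-0.5, 0, 0.866), up the slope U = (0.866, 0, 0.5).
- wheel_hub (a point): Centre of the wheel's face. z axis: N; x and y turn with the wheel. Wheel 270 mm in diameter; four clip stations a quarter turn apart, each centred 98 mm from the hub, hold tubes radially, axis 22 mm above the face. At the start: one up the slope in the gap (empty), one left, one right, one below.
- guard_edge (a point): Middle of the lower edge of the loading gap, on top of the wire guard, 58 mm down the slope from the hub; axes are the rotator's. The guard (steel rods 4 mm thick, 20 mm apart, tops 42 mm above the wheel's face) covers the wheel except this gap: 134 mm wide (67 mm either side of the hub), from here up the slope, open at the top. Its four corner posts reach 44 mm above the face.
- loading_clip (a point): Fixed point amid the loading gap, 98 mm up the slope from the hub, 22 mm above the face; axes are the rotator's. A tube turned to the gap has its origin here. A clip: two posts 27 mm either side of the station's middle, each with steel jaws 10 mm wide, 35 mm high; 43 mm free between them down to the face. It resists a pull along N with 10 to 16 N for 3 to 5 mm, lets go by 9 mm.
- wheel (a joint): Turn of the wheel, rad, 0 at the start, positive counter-clockwise seen facing the wheel: +1.571 brings the right-hand (-y) station up to the loading gap, -1.571 the left-hand (+y) one. It turns only with the knob pulled out, then with about 0.06 N m friction.
- knob (a joint): Pull of the hub knob along N, m: 0 home, stop at 0.016. Its pin locks the wheel in one of eight notches, 45 degrees apart, and is clear of them from 0.010 on. Spring: 6 N at home, 10 N at 0.013. Let go within about 5 degrees of a notch it snaps home and centres the wheel; between notches it stays out at 0.007 to 0.010 on a land and can be taken again.
- knob_grip (a point): Middle of the hub knob's grip: round, black, 44 mm in diameter, straight for 9 mm either side of this point along N, 64 mm above the wheel's face when home, on the wheel's axis. Turning it turns the wheel. Under it an 18 mm stem and a 64 mm flange; clipped tubes (32 mm above the face) start 36 mm from the axis. z axis is N.
- long_tube: The tube to unload, the only long one: 16 mm glass with white label and yellow cap, 124 mm overall (glass -62 to 38 mm along its x axis, cap 19 mm thick from 38 to 62 mm), 20 to 45 g. Origin on its axis at half its length, x axis towards the cap. Starts level in the wheel's left or right station, at random: its cap may point to or away from the hub.
- long_tube_cap (a point): Centre of the cap's flat end on the long tube, 62 mm from its origin.
- short_tube_a: Short tube, same 16 mm glass and yellow 19 mm cap, 89 mm overall (glass -38 to 34 mm, cap to 51 mm along its x axis), 20 g. Origin on its axis, x axis towards the cap. In the station opposite the long tube; stays in its clip (rides with the wheel).
- short_tube_b: Short tube, same 16 mm glass and yellow 19 mm cap, 89 mm overall (glass -38 to 34 mm, cap to 51 mm along its x axis), 20 g. Origin on its axis, x axis towards the cap. In the lowest station of the wheel; stays in its clip (rides with the wheel).
- tray: Grey tray, fixed, 130 mm (x) by 176 mm (y). Origin: middle of its underside, z up. Floor top at 4 mm; two rails across, 6 mm thick, at x = -25 and +25 mm, tops at 28.5 mm, with 45-degree V notches: three lanes along x at y = -52, 0, +52 mm. A tube in a lane has its axis 30 mm above the bench. Middle lane free; caps point to +x. Keep the long tube's origin within 8 mm of x = 0.
- tray_tube_a: Short tube, same 16 mm glass and yellow 19 mm cap, 89 mm overall (glass -38 to 34 mm, cap to 51 mm along its x axis), 20 g. Origin on its axis, x axis towards the cap. Lies in the tray's lane at y = +52 mm; leave it.
- tray_tube_b: Short tube, same 16 mm glass and yellow 19 mm cap, 89 mm overall (glass -38 to 34 mm, cap to 51 mm along its x axis), 20 g. Origin on its axis, x axis towards the cap. Lies in the tray's lane at y = -52 mm; leave it.
- spray_bottle: White plastic bottle with grey cap, standing, 64 mm in diameter, 170 mm high; origin under its middle. Bystander.
- specimen_pot: Clear specimen pot with white lid, standing, 56 mm in diameter, 62 mm high; origin under its middle. Bystander.
- swab_box: Pale carton 100 x 65 x 50 mm lying on the bench; origin under its middle. Bystander.
- marker: White marker pen with black cap, 137 mm long, 17 mm thick, lying along its x axis; origin under its middle. Bystander.
- steel_dish: Open steel dish 160 x 85 x 24 mm; origin under its middle. Bystander.
Things that resemble listed ones, but are neither listed nor needed, are in the scene too. Leave any orange look-alike of the long_tube alone.

How it is judged:
By the outcome, as a careful person would: the job done as asked, in the order asked, and still so for the second after the job is handed in, with the robot touching nothing.
It also fails if it takes over 48 s, if anything falls off the work surface, if the arm or the gripper's body presses on something with over 40 N, if the wrist force passes 120 N, or if a joint passes its speed limit or range.

## Working session

There is one attempt and no reset: what is moved stays moved. The work goes in short steps, Python scripts to look and compute and a shell command to move; the robot and the scene stay as the last step left them, time stands still between calls to the robot, and variables do not carry over. Pictures are saved under pics/ and viewed, and the job is handed in when it is done.

```bash
ls; mkdir -p pics; cat > h.py <<'E'
import numpy as np, cv2, pickle
from station import ctrl
from scipy.spatial.transform import Rotation as Ro
def snap(name,tag):
    o=ctrl.get_obs(); im,d=ctrl.get_image(name); p=ctrl.camera_params(name)
    f=200/np.tan(np.radians(p['fov_y'])/2)
    if 'hand_eye' in p:
        T=np.eye(4);T[:3,:3]=Ro.from_rotvec(o['tool_rot']).as_matrix();T[:3,3]=o['tool_pos']
        C=T@np.array(p['hand_eye'])
    else:
        C=np.eye(4);R=np.array(p['R']);C[:3,:3]=R.T;C[:3,3]=-R.T@np.array(p['t'])
    pickle.dump((im,d,f,p['cx'],p['cy'],C),open(f'pics/{tag}.pkl','wb'))
    cv2.imwrite(f'pics/{tag}.png',im); return im
def load(tag): return pickle.load(open(f'pics/{tag}.pkl','rb'))
def ray(tag,u,v):
    im,d,f,cx,cy,C=load(tag)
    return C[:3,3],C[:3,:3]@np.array([(u-cx)/f,(v-cy)/f,1])
def dep(tag,u,v,r=1):
    im,d,f,cx,cy,C=load(tag); o,k=ray(tag,u,v)
    w=d[int(v)-r:int(v)+r+1,int(u)-r:int(u)+r+1]; w=w[w>0]
    return o+k*np.median(w) if len(w) else None
def onz(tag,u,v,z):
    o,k=ray(tag,u,v); return o+k*(z-o[2])/k[2]
def tri(*obs):
    A=np.zeros((3,3));b=np.zeros(3);L=[]
    for t,u,v in obs:
        o,k=ray(t,u,v);k=k/np.linalg.norm(k);M=np.eye(3)-np.outer(k,k);A+=M;b+=M@o;L.append((o,M))
    x=np.linalg.solve(A,b); return x,[np.linalg.norm(M@(x-o)) for o,M in L]
def proj(tag,X):
    im,d,f,cx,cy,C=load(tag); c=C[:3,:3].T@(np.array(X)-C[:3,3]); return cx+f*c[0]/c[2],cy+f*c[1]/c[2]
def crop(tag,x0,y0,x1,y1,s,out):
    im=load(tag)[0][y0:y1,x0:x1]; cv2.imwrite(f'pics/{out}.png',cv2.resize(im,None,fx=s,fy=s,interpolation=cv2.INTER_CUBIC))
E
python3 - <<'E'
from h import *
print(ctrl.get_obs())
for n in('scene','top','wrist'): snap(n,n+'0'); print(n,load(n+'0')[2:])
E
```

```text
pics
{'t': 0.0, 'q': array([ 1.08898287e+00,  5.33661181e-02,  1.61429100e+00,  1.06806404e-07,
        1.47601017e+00, -1.19002179e-01]), 'dq': array([-8.14882272e-04, -6.33128753e-05,  2.75696383e-03, -1.04343207e-03,
        8.55797185e-05, -3.83128305e-04]), 'effort': array([-1.50266591e-03, -3.93675578e+01, -3.70175171e+01, -1.98447301e-04,
        7.03208192e-03,  3.59256358e-07]), 'tool_pos': array([0.22150149, 0.58371287, 0.20635913]), 'tool_rot': array([ 0.2831289 ,  1.55260105, -0.28625603]), 'contact_force': array([-0.1655017 , -0.20370477,  0.40879298]), 'wrist_torque': array([ 0.03239723, -0.05608202,  0.01728435]), 'opening': 0.08522231517380978}
scene (np.float64(462.7967484780863), 311.9806073243513, 200.34325087869044, array([[ 0.65175391,  0.54887949, -0.52340056,  1.35684507],
       [ 0.75821903, -0.48784142,  0.43256751, -0.76385873],
       [-0.01790904, -0.67877983, -0.73412343,  1.23015861],
       [ 0.        ,  0.        ,  0.        ,  1.        ]]))
top (np.float64(450.3076870389038), 324.41478154867974, 203.0214897455203, array([[ 0.01019399, -0.99042585,  0.13766886,  0.44837785],
       [-0.99993059, -0.01091018, -0.00444871, -0.11320837],
       [ 0.00590811, -0.13761396, -0.99046832,  1.25306735],
       [ 0.        ,  0.        ,  0.        ,  1.        ]]))
wrist (np.float64(357.13415420159754), 315.08488708895464, 199.1451322967159, array([[ 3.54850792e-01,  9.00186304e-01,  2.52478777e-01,
         1.57526256e-01],
       [ 9.34922539e-01, -3.41414253e-01, -9.67272144e-02,
         6.08498380e-01],
       [-8.72660773e-04,  2.70371828e-01, -9.62755583e-01,
         3.71521085e-01],
       [ 0.00000000e+00,  0.00000000e+00,  0.00000000e+00,
         1.00000000e+00]]))
```

View pics/scene0.png

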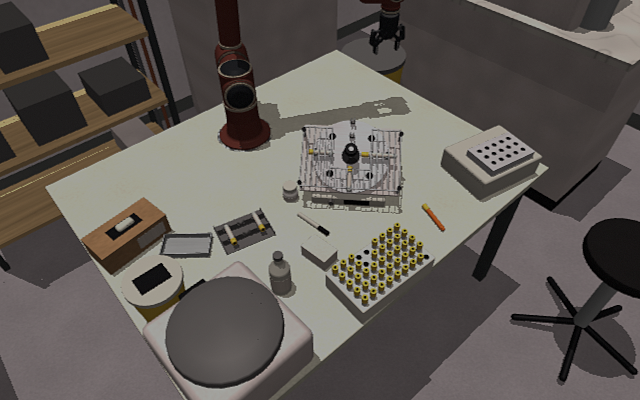

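View pics/top0.png

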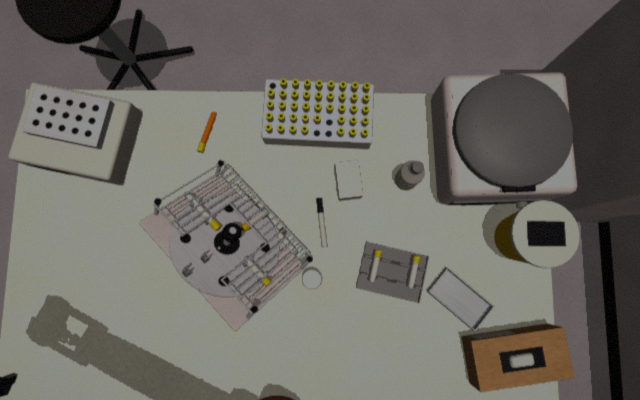

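View pics/wrist0.png

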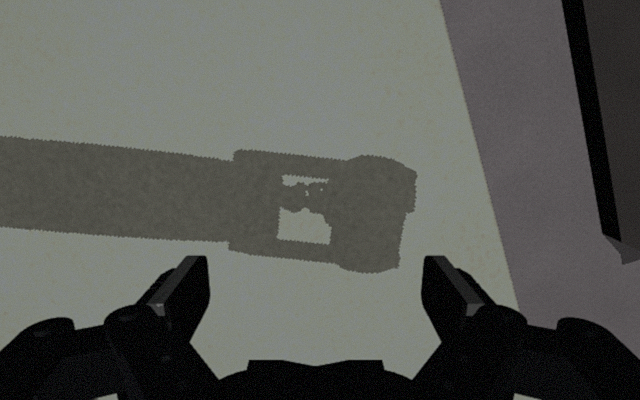

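```bash
python3 - <<'E'
from h import *
crop('top0',130,145,330,340,4,'c1'); crop('top0',340,160,500,340,4,'c2'); crop('scene0',280,100,420,220,5.5,'c3')
E
```

```text
(no output)
```

View pics/c1.png

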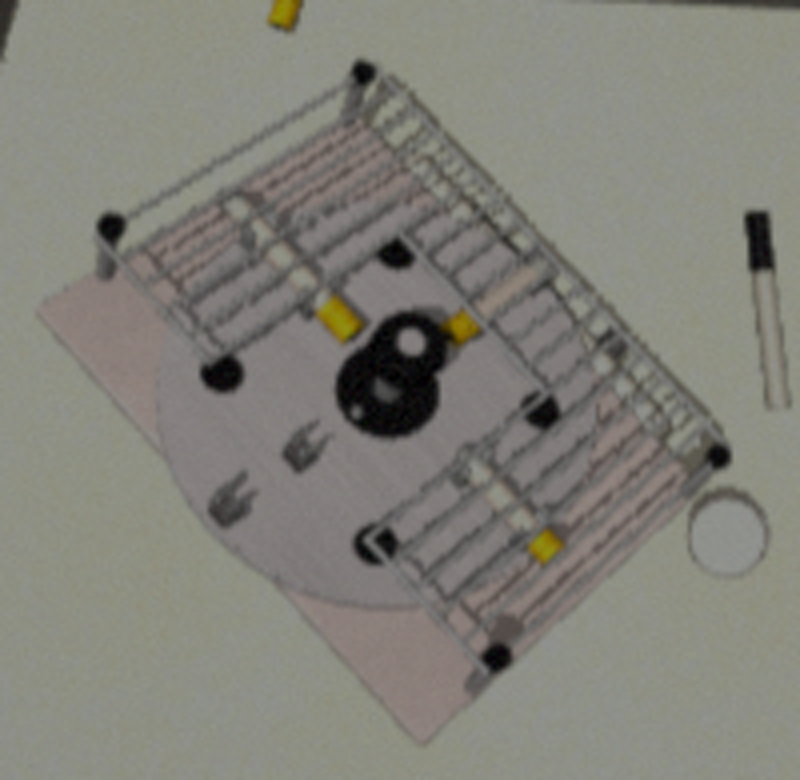

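View pics/c2.png

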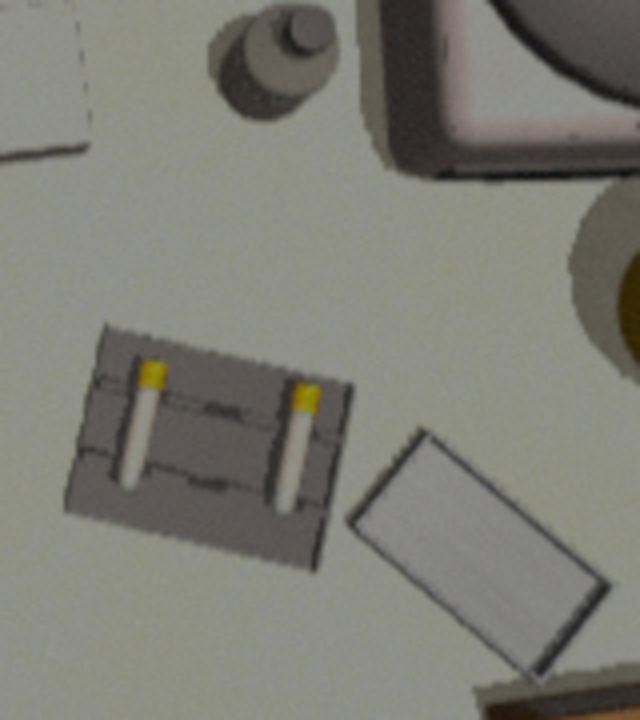

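View pics/c3.png

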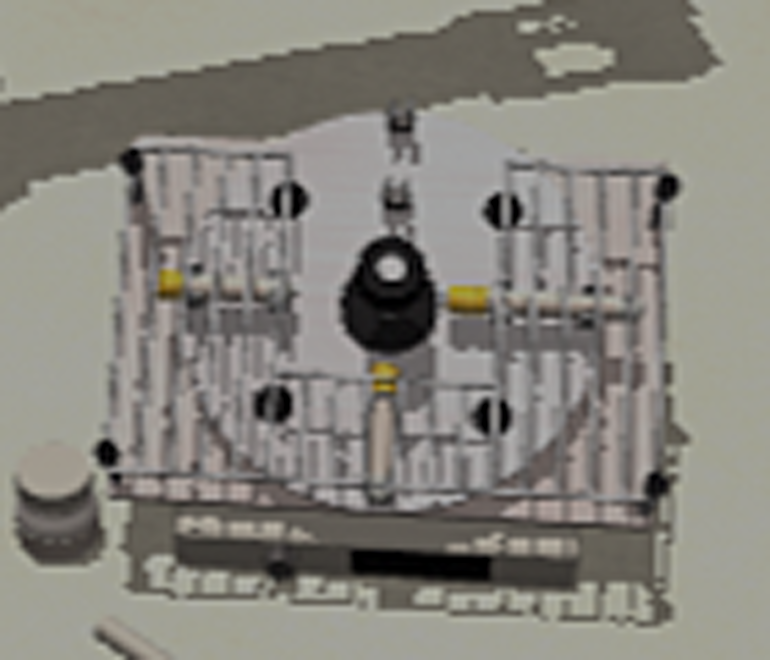

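```bash
python3 - <<'E'
from h import *
T=lambda x,y:('top0',130+x/4-.4,145+y/4-.4)
S=lambda x,y:('scene0',280+x/5.5-.4,100+y/5.5-.4)
P={}
for n,t,s in [('RL',(497,657),(132,160)),('RR',(110,228),(667,186)),('FL',(718,455),(107,452)),('FR',(362,72),(655,483)),('knob',(412,340),(391,268))]:
    P[n],e=tri(T(*t),S(*s)); print(n,P[n].round(4),np.round(e,4), dep(*T(*t)), dep(*S(*s)))
x=(P['RL']+P['RR']-P['FL']-P['FR'])/2; y=(P['RL']+P['FL']-P['RR']-P['FR'])/2
print(x,y,np.linalg.norm(x),np.linalg.norm(y),np.degrees(np.arctan2(x[1],x[0])),np.degrees(np.arctan2(-y[0],y[1])))
n=np.cross(x,y);print(n/np.linalg.norm(n)); print('mid',sum(P[k] for k in('RL','RR','FL','FR'))/4)
crop('scene0',200,190,290,270,8,'c4')
im,d,f,cx,cy,C=load('top0')
u,v=T(412,340)[1:]
E
```

```text
RL [0.3496 0.0393 0.209 ] [0.0002 0.0002] [0.35005803 0.03899091 0.21210041] [0.35127335 0.03771366 0.21076552]
RR [0.5928 0.2738 0.2073] [0.0001 0.0001] [0.59225234 0.27230789 0.21110808] [0.59488975 0.27117281 0.21003631]
FL [ 0.4657 -0.0818  0.1129] [0.0006 0.0006] [ 0.46606067 -0.08128486  0.11317774] [ 0.46709925 -0.08353758  0.11501394]
FR [0.709  0.1519 0.1125] [0.0007 0.0007] [0.70950917 0.15252876 0.11229962] [0.71016286 0.14924271 0.11485076]
knob [0.5293 0.0956 0.2017] [0.0003 0.0003] [0.52963594 0.09621083 0.19979555] [0.52853792 0.09605033 0.20084805]
[-0.11613924  0.12145831  0.09549791] [-0.24325198 -0.234094    0.00105248] 0.19328811054455772 0.3375983309731535 133.71753970818042 133.90090333822013
[ 0.34455246 -0.35412281  0.86941396]
mid [0.529312   0.09580774 0.16041989]
```

View pics/c4.png

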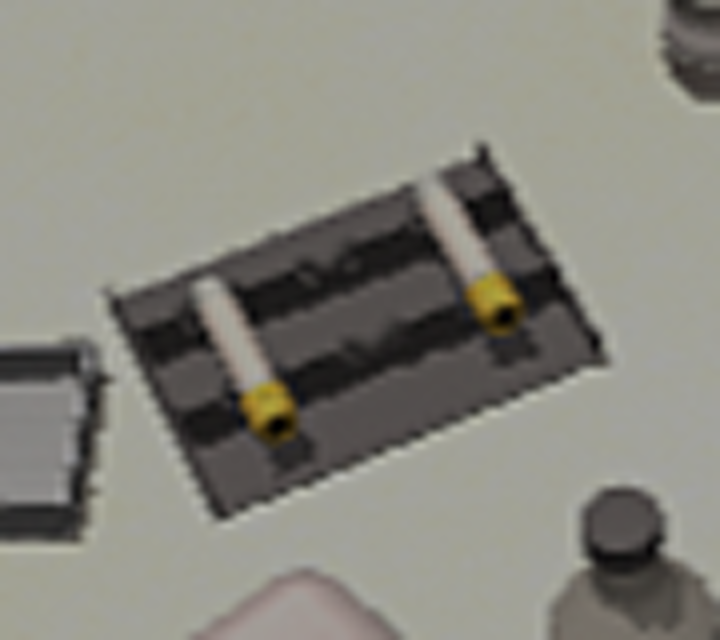

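```bash
cat >> h.py <<'E'
yaw=np.radians(133.8)
RX=np.array([np.cos(yaw),np.sin(yaw),0]);RY=np.array([-np.sin(yaw),np.cos(yaw),0]);Z=np.array([0,0,1.])
N=-.5*RX+.866*Z;U=.866*RX+.5*Z
HUB=np.array([0.5293,0.0956,0.2017])-0.077*N
def tool():
    o=ctrl.get_obs();return np.array(o['tool_pos']),Ro.from_rotvec(o['tool_rot']).as_matrix(),o
def goal(p,x,y):
    """shift (mm) and turn(deg) in current tool axes to reach TCP p, tool x, tool y"""
    P,R,o=tool();x=x/np.linalg.norm(x);y=y-x*(x@y);y/=np.linalg.norm(y);G=np.c_[x,y,np.cross(x,y)]
    s=R.T@(p-P);r=Ro.from_matrix(R.T@G).as_rotvec(degrees=True)
    print('shift mm',(s*1000).round(1),'turn',r.round(2),'rows',np.linalg.norm(s)/.0417,np.linalg.norm(r)/7.16);return G
E
python3 - <<'E'
from h import *
T=lambda x,y:('top0',340+x/4-.4,160+y/4-.4)
S=lambda x,y:('scene0',200+x/8-.4,190+y/8-.4)
P={}
for n,t,s in [('+L',(107,325),(605,358)),('+R',(352,385),(222,517)),('-R',(316,571),(110,292)),('-L',(66,511),(483,150)),
 ('capL',(152,374),(492,298)),('capR',(306,397),(266,405)),('n+',(222,410),(362,348)),('n-',(208,484),(328,274))]:
    P[n],e=tri(T(*t),S(*s)); print(n,P[n].round(4),np.round(e,4),dep(*T(*t)).round(4),onz(*T(*t),.004).round(4))
C={k:onz(*T(*t),.004) for k,t in [('+L',(107,325)),('+R',(352,385)),('-R',(316,571)),('-L',(66,511))]}
m=sum(C.values())/4; x=C['+L']+C['+R']-C['-L']-C['-R'];y=C['+L']+C['-L']-C['+R']-C['-R']
print('tray',m,np.linalg.norm(x)/2,np.linalg.norm(y)/2,np.degrees(np.arctan2(x[1],x[0])),np.degrees(np.arctan2(-y[0],y[1])))
m=sum(P[k] for k in C)/4;print(m)
P_,R,o=tool();print(R.round(3));print('HUB',HUB,'N',N,'U',U,'RY',RY)
E
```

```text
+L [ 0.5177 -0.2361  0.0024] [0.0002 0.0002] [ 5.177e-01 -2.364e-01  5.000e-04] [ 0.5175 -0.236   0.004 ]
+R [ 0.4785 -0.4048  0.0017] [0.0009 0.0009] [ 0.478  -0.4058  0.0006] [ 0.478 -0.405  0.004]
-R [ 0.3526 -0.3765  0.0094] [0.0002 0.0002] [ 0.3524 -0.3766  0.0096] [ 0.352  -0.3778  0.004 ]
-L [ 0.391 -0.207  0.007] [0.0006 0.0006] [ 0.3907 -0.2074  0.0082] [ 0.3905 -0.2077  0.004 ]
capL [ 0.4826 -0.2643  0.0333] [0.0011 0.0011] [ 0.4831 -0.263   0.0369] [ 0.4841 -0.267   0.004 ]
capR [ 0.4681 -0.3678  0.0347] [0.0013 0.0013] [ 0.4689 -0.3661  0.0375] [ 0.4694 -0.3731  0.004 ]
n+ [ 0.4585 -0.3145  0.0188] [0.0022 0.0022] [ 0.4598 -0.3128  0.0181] [ 0.4599 -0.3151  0.004 ]
n- [ 0.4103 -0.3027  0.0146] [0.0007 0.0007] [ 0.4097 -0.3045  0.0065] [ 0.4096 -0.3049  0.004 ]
tray [ 0.43448527 -0.306648    0.004     ] 0.12950102792129903 0.1739786104505103 -12.382529313436883 -12.953863378454319
[ 0.43492384 -0.30609626  0.00511642]
[[-0.001  0.355  0.935]
 [-0.001  0.935 -0.355]
 [-1.    -0.002 -0.   ]]
HUB [0.50265249 0.12338777 0.135018  ] N [ 0.34607159 -0.36088011  0.866     ] U [-0.59939599  0.62504436  0.5       ] RY [-0.72176023 -0.69214317  0.        ]
```

```bash
cat >> h.py <<'E'
def wristik(G,q1,q23):
    F=np.c_[-G[:,1],-G[:,2],G[:,0]]
    W=(Ro.from_euler('ZY',[q1,q23]).inv()*Ro.from_matrix(F))
    return W.as_euler('ZYZ')
E
python3 - <<'E'
from h import *
P,R,o=tool();print(wristik(R,o['q'][0],o['q'][1]+o['q'][2]))
def G(x,y): return np.c_[x,y,np.cross(x,y)]
td=np.radians(-12.7);tx=np.array([np.cos(td),np.sin(td),0]);ty=np.array([-np.sin(td),np.cos(td),0])
for L in (.2,.3):
  w=HUB+(.045+L)*N;q1=np.arctan2(w[1],w[0]);print('knob wrist c',w,q1)
  for q23 in(1.5,2.):
    for nm,y in(('+U',U),('-U',-U),('+Y',RY),('-Y',-RY)): print(L,q23,nm,wristik(G(-N,y),q1,q23).round(2))
q1=np.arctan2(-.306,.435)
for nm,y in (('+ty',ty),('-ty',-ty)): print('tray',nm,wristik(G(-Z,y),q1,1.7).round(2))
E
```

```text
[ 1.24085220e-08  1.47598965e+00 -1.18993095e-01]
knob wrist c [0.58744003 0.03497214 0.347188  ] 0.0594629424095464
0.2 1.5 +U [ 0.43  1.97 -2.17]
0.2 1.5 -U [0.43 1.97 0.97]
0.2 1.5 +Y [0.43 1.97 2.54]
0.2 1.5 -Y [ 0.43  1.97 -0.6 ]
0.2 2.0 +U [ 0.39  1.5  -2.37]
0.2 2.0 -U [0.39 1.5  0.77]
0.2 2.0 +Y [0.39 1.5  2.34]
0.2 2.0 -Y [ 0.39  1.5  -0.8 ]
knob wrist c [ 0.62204719 -0.00111587  0.433788  ] -0.0017938661159665294
0.3 1.5 +U [ 0.41  1.99 -2.24]
0.3 1.5 -U [0.41 1.99 0.91]
0.3 1.5 +Y [0.41 1.99 2.48]
0.3 1.5 -Y [ 0.41  1.99 -0.67]
0.3 2.0 +U [ 0.37  1.53 -2.43]
0.3 2.0 -U [0.37 1.53 0.72]
0.3 2.0 +Y [0.37 1.53 2.29]
0.3 2.0 -Y [ 0.37  1.53 -0.86]
tray +ty [-0.    1.44 -1.96]
tray -ty [0.   1.44 1.18]
```

```bash
python3 - <<'E'
from h import *
goal(HUB+.175*N,-N,-U)
E
```

```text
shift mm [ -79.5 -368.4  505.2] turn [112.33  30.19 -18.96] rows 15.115535575863563 16.459180462386964
```

```bash
python3 -m handwheel '[0.7,-0.04,0,0,0,0,0, 0.7,-0.08,0,0,7,2,-1, 0.7,-0.12,0,0,14,4,-2, 0.7,-0.12,-0.024,0.033,21,5,-3, 0.7,-0.12,-0.048,0.066,28,7,-4, 0.7,-0.12,-0.072,0.099,35,9,-6, 0.7,-0.12,-0.096,0.132,42,11,-7, 0.7,-0.12,-0.120,0.165,49,13,-8, 0.7,-0.12,-0.144,0.198,55,15,-9, 0.7,-0.12,-0.168,0.231,61,16,-10, 0.7,-0.12,-0.192,0.264,67,18,-11, 0.7,-0.12,-0.216,0.297,73,20,-12]' 40; python3 - <<'E'
from h import *
print(ctrl.get_obs()['q'].round(3)); goal(HUB+.175*N,-N,-U)
E
```

```text
t: 1.15
tool_pos: [0.4234, 0.2752, 0.3275]
tool_rot: [1.209, 1.544, -1.452]
contact_force: [1.1, -0.1, 0.4]
opening: 0.0594
[ 0.273 -0.118  1.618  0.271  1.916  0.418]
shift mm [-44.6 157.5 201.6] turn [39.18  9.94 -6.45] rows 6.22716880983046 5.7168258925159225
```

```bash
python3 -m handwheel '[0.7,-0.007,0.026,0.034,6.5,1.7,-1.1, 0.7,-0.015,0.052,0.067,13,3.3,-2.2, 0.7,-0.022,0.079,0.101,19.6,5,-3.2, 0.7,-0.030,0.105,0.134,26.1,6.6,-4.3, 0.7,-0.037,0.131,0.168,32.6,8.3,-5.4, 0.7,-0.0446,0.1575,0.2016,39.18,9.94,-6.45, 0.7,-0.0446,0.1575,0.2016,39.18,9.94,-6.45]'; python3 - <<'E'
from h import *
print(ctrl.get_obs()['q'].round(3)); goal(HUB+.175*N,-N,-U)
snap('wrist','w1')
E
```

```text
t: 1.73
tool_pos: [0.5652, 0.0572, 0.2835]
tool_rot: [1.688, 1.262, -2.101]
contact_force: [-0.1, 0.5, -0.7]
opening: 0.0594
[-0.188  0.145  1.456  0.319  1.963  0.683]
shift mm [-0.8 -4.6 -0.6] turn [-0.36  0.05  0.06] rows 0.11360707657286126 0.05183960346634638
```

View pics/w1.png

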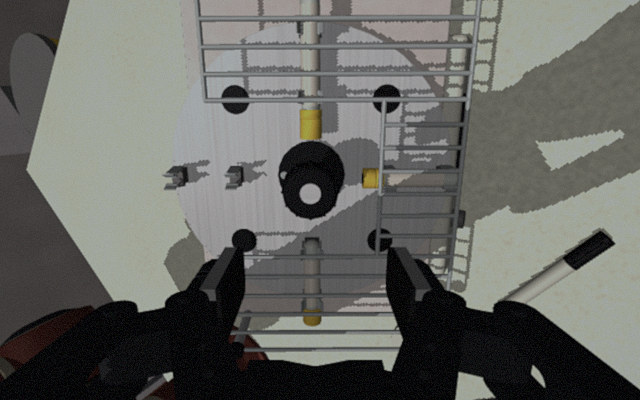

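```bash
python3 - <<'E'
from h import *
im,d,f,cx,cy,C=load('w1')
pts=[]
for v in range(120,215,3):
  for u in range(200,285,3):
    if d[v,u]>0: pts.append(dep('w1',u,v,0))
pts=np.array(pts);h=(pts-HUB)@N
for it in range(6):
    if it==0: k=abs(h)<.012
    c=pts[k].mean(0);n=np.linalg.svd(pts[k]-c)[2][2];n*=np.sign(n[2]);r=(pts-c)@n;k=abs(r)<.004
print(k.sum(),n,'N',N,'face offs',(c-HUB)@N)
k=dep('w1',311,194,3);print('knobtop depth',k,'in hub frame U,Y,N',[(k-HUB)@a for a in(U,RY,N)])
# where does hub axis project
print(proj('w1',HUB+.077*N),proj('w1',HUB),proj('w1',HUB+.098*U+.022*N))
x,e=tri(('w1',311,194),('top0',232.6,229.6),('scene0',350.7,148.3));print(x,e,[(x-HUB)@a for a in(U,RY,N)])
crop('w1',160,70,460,270,2.6,'c5')
E
```

```text
856 [ 0.34375481 -0.3610284   0.86688588] N [ 0.34607159 -0.36088011  0.866     ] face offs -0.0010683245673412365
knobtop depth [0.52867326 0.09357325 0.19965863] in hub frame U,Y,N [np.float64(-0.001911829254525349), np.float64(0.001855154264107672), np.float64(0.07574330674617076)]
(np.float64(308.43711773914356), np.float64(192.06854056879033)) (np.float64(309.899078749765), np.float64(172.1216941390673)) (np.float64(201.46746663372053), np.float64(177.47137678371058))
[0.52968523 0.09458314 0.20210887] [np.float64(0.0015345515987863607), np.float64(0.0011710875920551366), np.float64(0.0004094672437525562)] [np.float64(-0.0006620557103688557), np.float64(0.00042577055642293747), np.float64(0.07785097202075016)]
```

View pics/c5.png

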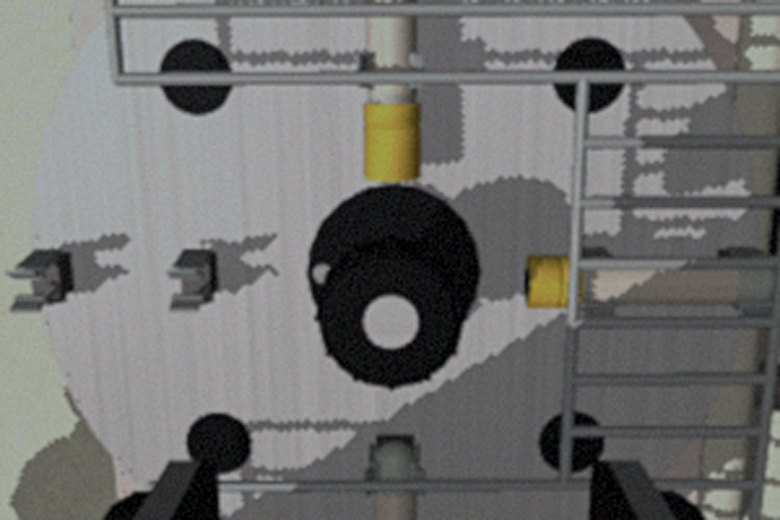

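```bash
python3 - <<'E'
from h import *
goal(HUB+.175*N,-N,-U)
goal(HUB+.044*N-.001*U+.001*RY,-N,-U)
E
```

```text
shift mm [-0.9 -3.7 -0. ] turn [-0.13  0.08  0.07] rows 0.09167734923781176 0.022674083134388942
shift mm [130.1  -2.6   0.8] turn [-0.13  0.08  0.07] rows 3.120486392644548 0.022674083134388942
```

```bash
python3 -m handwheel '[0.7,0.030,-0.001,0.001,0,0,0, 0.7,0.06,-0.001,0.001,0,0,0, 0.7,0.08,-0.001,0.001,0,0,0, 0.7,0.09,-0.001,0.001,0,0,0, 0.7,0.09,-0.001,0.001,0,0,0]'; python3 - <<'E'
from h import *
goal(HUB+.044*N-.001*U+.001*RY,-N,-U)
snap('wrist','w2')
goal(HUB+.044*N-.001*U+.001*RY,-N,-U)
print('tcp proj',proj('w2',tool()[0]), [(tool()[0]-HUB)@a for a in (U,RY,N)])
E
```

```text
t: 2.2
tool_pos: [0.529, 0.0965, 0.2072]
tool_rot: [1.677, 1.272, -2.092]
contact_force: [0.5, -0.4, -0.6]
opening: 0.0601
shift mm [37.4  4.6  1.2] turn [0.33 0.3  0.15] rows 0.9038453441995068 0.06544404085476392
shift mm [39.7  4.2  1.9] turn [0.35 0.19 0.01] rows 0.9572475022215327 0.055934973804341794
tcp proj (np.float64(314.75436903484183), np.float64(242.86767132027305)) [np.float64(0.0031815385726093395), np.float64(-0.001030096360215425), np.float64(0.08364284176612385)]
```

View pics/w2.png

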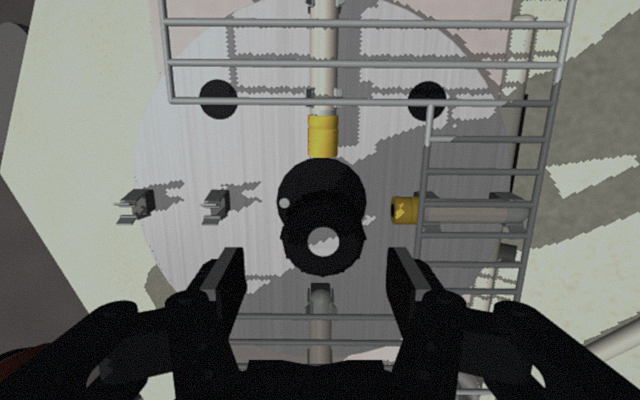

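```bash
python3 -m handwheel '[0.7,0.0,0.0044,0.001,0.3,0.2,0, 0.7,0.015,0.0044,0.001,0.3,0.2,0, 0.7,0.028,0.0044,0.001,0.3,0.2,0, 0.7,0.038,0.0044,0.001,0.3,0.2,0, 0.7,0.0395,0.0044,0.001,0.3,0.2,0, 0.7,0.0395,0.0044,0.001,0.3,0.2,0]'; python3 - <<'E'
from h import *
snap('wrist','w3')
goal(HUB+.044*N-.001*U+.001*RY,-N,-U)
print('tcp proj',proj('w3',tool()[0]),proj('w3',HUB+.077*N), [(tool()[0]-HUB)@a for a in (U,RY,N)])
E
```

```text
t: 2.75
tool_pos: [0.5184, 0.1061, 0.1717]
tool_rot: [1.686, 1.267, -2.095]
contact_force: [0.2, -0.3, -0.9]
opening: 0.0597
shift mm [ 0.5 -1.1  0.8] turn [-0.02 -0.06 -0.01] rows 0.033846164071617016 0.00975529562754108
tcp proj (np.float64(314.44892898327396), np.float64(242.35344389179284)) (np.float64(309.18166513461455), np.float64(272.75411160436545)) [np.float64(-0.002066550247915324), np.float64(0.00020963162190744817), np.float64(0.04447727388207561)]
```

View pics/w3.png

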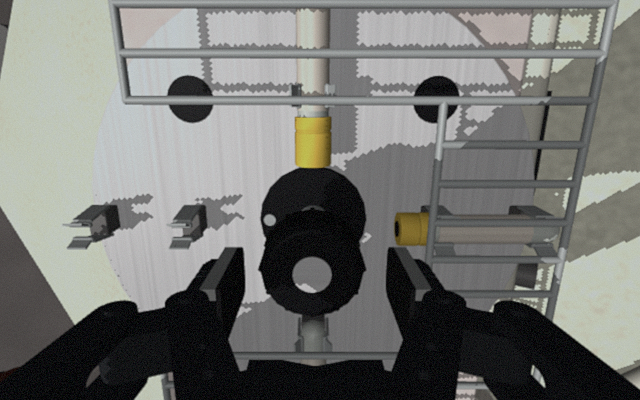

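```bash
python3 -m handwheel '[0.5,0,-0.001,0.0005,0,0,0, 0.3,0,-0.001,0.0005,0,0,0, 0.3,0,-0.001,0.0005,0,0,0, 0.3,0,-0.001,0.0005,0,0,0,0.3,0,-0.001,0.0005,0,0,0]' 50; python3 - <<'E'
from h import *
P,R,o=tool();print([(P-HUB)@a for a in (U,RY,N)],o['q'].round(3), R.T@o['contact_force'])
E
```

```text
t: 3.22
tool_pos: [0.5189, 0.106, 0.175]
tool_rot: [1.69, 1.266, -2.091]
contact_force: [-1.3, -0.1, 5.6]
opening: 0.0395
[np.float64(-0.0006624750645422006), np.float64(0.0002963075794896199), np.float64(0.04650632531620423)] [-0.125  0.102  1.685  0.328  1.763  0.677] [-4.4344642  -3.51451188  0.98915259]
```

```bash
python3 -m handwheel '[0.3,0,0,0,0,0,0,0.3,0,0,0,0,0,0]' 50; python3 - <<'E'
from h import *
snap('wrist','w4')
P,R,o=tool();print([(P-HUB)@a for a in (U,RY,N)],o['q'].round(3), R.T@o['contact_force'],o['opening'])
E
```

```text
t: 3.38
tool_pos: [0.5189, 0.106, 0.1749]
tool_rot: [1.69, 1.266, -2.091]
contact_force: [-0.8, -0.8, 5.6]
opening: 0.0397
[np.float64(-0.0006394425656914872), np.float64(0.0003059122248381615), np.float64(0.04645109252360656)] [-0.125  0.102  1.685  0.328  1.763  0.677] [-3.89492258 -3.94906208  0.89445536] 0.03926632876744366
```

View pics/w4.png

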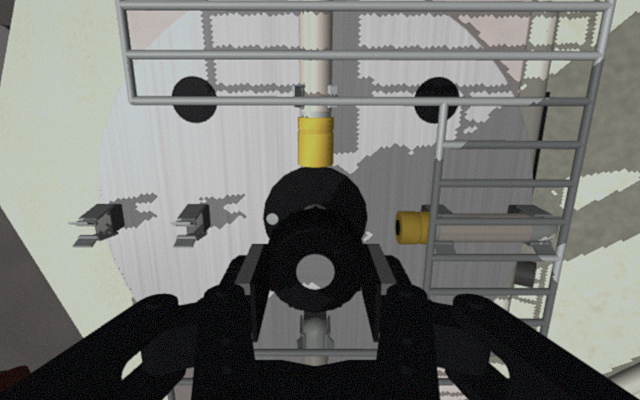

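```bash
python3 -m handwheel '[0.6,0,0,0,0,0,0,0.65,0,0,0,0,0,0,0.65,0.004,0,0,0,0,0,0.65,0.008,0,0,0,0,0,0.65,0.008,0,0,0,0,0]' 50; python3 - <<'E'
from h import *
P,R,o=tool();print([(P-HUB)@a for a in (U,RY,N)], R.T@o['contact_force'],o['opening'])
E
```

```text
t: 3.85
tool_pos: [0.515, 0.1091, 0.1652]
tool_rot: [1.687, 1.266, -2.094]
contact_force: [0.5, 0.1, 1.3]
opening: 0.0556
[np.float64(-0.0011911173986982396), np.float64(0.0009609640430370764), np.float64(0.03554694404215027)] [-1.23666189 -0.39298152 -0.42521107] 0.055582540953544375
```

```bash
python3 -m handwheel '[0.3,0,0,0,0,0,0,0.3,0,0,0,0,0,0,0.3,0,0,0,0,0,0,0.3,0,0,0,0,0,0]' 50; python3 - <<'E'
from h import *
P,R,o=tool();print([(P-HUB)@a for a in (U,RY,N)], R.T@o['contact_force'],o['opening'])
E
```

```text
t: 4.18
tool_pos: [0.5153, 0.1092, 0.1667]
tool_rot: [1.687, 1.267, -2.093]
contact_force: [-3.9, 2.3, 1.9]
opening: 0.0416
[np.float64(-0.0006013327868289627), np.float64(0.0007461971770758597), np.float64(0.036937279575363115)] [ 0.52249421 -4.76214765  1.22620515] 0.04159733269214329
```

```bash
python3 -m handwheel '[0.3,-0.004,0,0,0,0,0,0.3,-0.008,0,0,0,0,0,0.3,-0.012,0,0,0,0,0,0.3,-0.014,0,0,0,0,0,0.3,-0.014,0,0,0,0,0]' 70; python3 - <<'E'
from h import *
P,R,o=tool();print([(P-HUB)@a for a in (U,RY,N)], R.T@o['contact_force'],o['opening'])
snap('wrist','w5')
P,R,o=tool();print([(P-HUB)@a for a in (U,RY,N)], R.T@o['contact_force'],o['opening'])
print(dep('w4',316,268,2),dep('w5',316,268,2))
E
```

```text
t: 4.6
tool_pos: [0.5191, 0.105, 0.1766]
tool_rot: [1.686, 1.269, -2.096]
contact_force: [-4.5, 6.8, -7.1]
opening: 0.041
[np.float64(-0.0005703222485174929), np.float64(0.0008735987027677812), np.float64(0.048357163974214516)] [10.17525313 -3.38160055 -1.42946818] 0.0410098746478812
[np.float64(-0.0005714536734514435), np.float64(0.0008960679670851119), np.float64(0.04804540409046529)] [10.22775323 -3.17482707 -1.28272299] 0.04085534277166624
[0.52985753 0.09528815 0.19990651] [0.53646724 0.09408065 0.20923472]
```

View pics/w5.png

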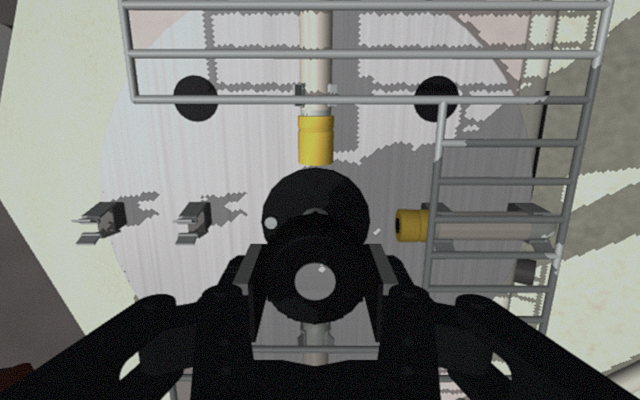

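```bash
python3 -m handwheel '[0.3,-0.001,0,0,-3,0,0, 0.3,-0.001,0,0,-9,0,0, 0.3,-0.001,0,0,-15,0,0, 0.3,-0.001,0,0,-22,0,0, 0.3,-0.001,0,0,-29,0,0, 0.3,-0.001,0,0,-36,0,0, 0.3,-0.001,0,0,-43,0,0, 0.3,-0.001,0,0,-50,0,0, 0.3,-0.001,0,0,-57,0,0, 0.3,-0.001,0,0,-64,0,0, 0.3,-0.001,0,0,-70,0,0, 0.3,-0.001,0,0,-76,0,0]'; python3 - <<'E'
from h import *
P,R,o=tool();print([(P-HUB)@a for a in (U,RY,N)], R.T@o['contact_force'],o['opening'],o['q'].round(2))
goal(HUB+.049*N-.0006*U+.0009*RY,-N,-RY)
E
```

```text
t: 5.65
tool_pos: [0.5181, 0.1051, 0.177]
tool_rot: [0.985, 1.934, -0.728]
contact_force: [-7.0, 6.1, -5.2]
opening: 0.0405
[np.float64(0.00029925570891303765), np.float64(0.0014731491434155388), np.float64(0.048339007969087695)] [ 9.18825382 -2.08740358 -5.03095325] 0.04045025288440243 [-0.13  0.1   1.68  0.33  1.77 -0.65]
shift mm [-0.7  0.8  0.7] turn [-13.75  -0.34   0.15] rows 0.030059671159094564 1.9211003800484954
```

```bash
python3 -m handwheel '[0.3,0,0,0,-6,0,0, 0.3,0,0,0,-11,0,0, 0.3,0,0,0,-13.8,0,0, 0.3,0,0,0,-13.8,0,0, 0.3,0,0,0,-13.8,0,0]'; python3 - <<'E'
from h import *
snap('wrist','w6')
P,R,o=tool();print([(P-HUB)@a for a in (U,RY,N)], R.T@o['contact_force'],o['opening'],o['q'].round(2))
goal(HUB+.049*N-.0006*U+.0009*RY,-N,-RY)
E
```

```text
t: 6.07
tool_pos: [0.5179, 0.105, 0.177]
tool_rot: [0.839, 1.968, -0.486]
contact_force: [-8.0, 6.7, -5.6]
opening: 0.0406
[np.float64(0.000351194361695506), np.float64(0.0016773148069841874), np.float64(0.0482531798263421)] [10.31810081 -0.86715337 -6.78591673] 0.040636015192168466 [-0.13  0.1   1.68  0.33  1.77 -0.89]
shift mm [-0.8  0.8  0.9] turn [-0.23 -0.38  0.14] rows 0.034448403616028835 0.06446197602444291
```

View pics/w6.png

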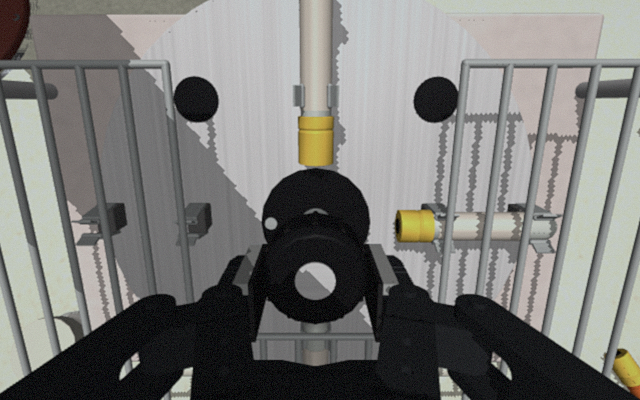

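```bash
python3 -m handwheel '[0.3,0.005,0,0,0,0,0, 0.3,0.010,0,0,0,0,0, 0.3,0.012,0,0,0,0,0, 0.3,0.012,0,0,0,0,0, 0.6,0.012,0,0,0,0,0, 0.65,0.012,0,0,0,0,0,0.65,0.012,0,0,0,0,0]'; python3 - <<'E'
from h import *
P,R,o=tool();print([(P-HUB)@a for a in (U,RY,N)], R.T@o['contact_force'],o['opening'],o['q'].round(2))
E
```

```text
t: 6.7
tool_pos: [0.5176, 0.1075, 0.1693]
tool_rot: [0.84, 1.956, -0.486]
contact_force: [-0.2, -0.0, 0.2]
opening: 0.0555
[np.float64(-0.0017598150899434985), np.float64(0.00023095170162289118), np.float64(0.04061876658894743)] [-0.10319385 -0.20660375 -0.2159336 ] 0.055498989083071784 [-0.12  0.1   1.69  0.33  1.75 -0.89]
```

```bash
python3 -m handwheel '[0.65,-0.02,0,0,0,0,0, 0.65,-0.05,0,0,0,0,0, 0.65,-0.08,0,0,0,0,0, 0.65,-0.1,0,0,0,0,0, 0.65,-0.11,0,0,0,0,0,0.65,-0.11,0,0,0,0,0,0.65,-0.11,0,0,0,0,0]'; python3 - <<'E'
from h import *
snap('wrist','w7')
P,R,o=tool();print([(P-HUB)@a for a in (U,RY,N)], R.T@o['contact_force'],o['opening'],o['q'].round(2))
print(proj('w7',HUB+.098*U+.022*N))
crop('w7',160,0,480,240,2.4,'c7')
E
```

```text
t: 7.28
tool_pos: [0.5549, 0.0679, 0.2642]
tool_rot: [0.84, 1.958, -0.486]
contact_force: [-0.3, -0.3, -0.8]
opening: 0.0556
[np.float64(-0.0013057599545750476), np.float64(0.0010024341602658006), np.float64(0.1486916108044191)] [ 0.20455868 -0.07673491 -0.60930526] 0.05535574650276198 [-0.18  0.13  1.51  0.32  1.92 -0.89]
(np.float64(314.82065372475216), np.float64(55.982938607467275))
```

View pics/w7.png

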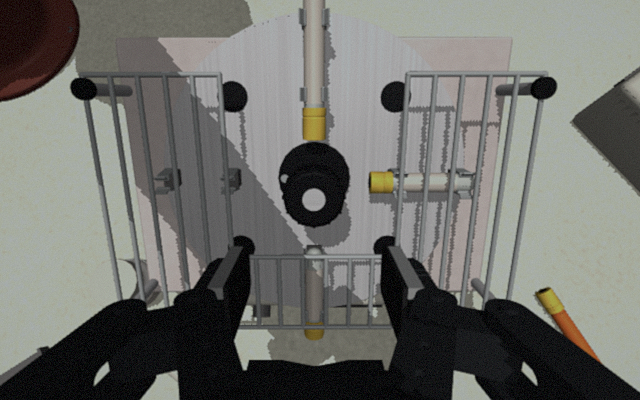

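View pics/c7.png

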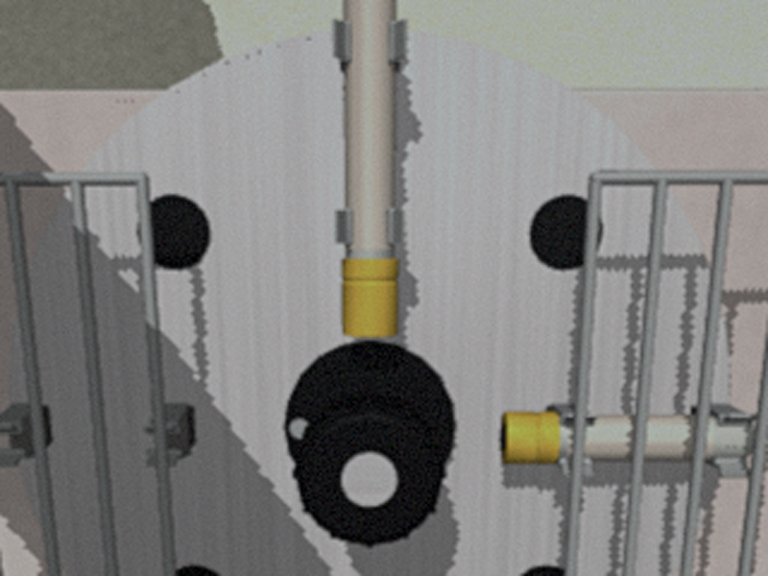

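```bash
python3 - <<'E'
from h import *
k=dep('w7',314,199,2);print('knob',[(k-HUB)@a for a in(U,RY,N)])
goal(HUB+.098*U+.1*N,-N,-RY)
E
```

```text
knob [np.float64(-0.0005594105617713618), np.float64(0.0010683580683130557), np.float64(0.07581056425085851)]
shift mm [ 48.7   0.5 -99.3] turn [-0.26 -0.01 -0.05] rows 2.6524150058964677 0.03640913407386584
```

Knob is home (75.8 mm, same reading as at the start). Moving over the station.

```bash
python3 -m handwheel '[0.5,0,0,-0.02,0,0,0, 0.5,0.005,0,-0.05,0,0,0, 0.5,0.02,0,-0.08,-0.3,0,0, 0.5,0.035,0.0005,-0.095,-0.3,0,0, 0.5,0.05,0.0005,-0.099,-0.3,0,0, 0.5,0.05,0.0005,-0.099,-0.3,0,0,0.5,0.05,0.0005,-0.099,-0.3,0,0]' 30; python3 - <<'E'
from h import *
snap('wrist','w8')
P,R,o=tool();print([(P-HUB)@a for a in (U,RY,N)], o['q'].round(2))
goal(HUB+.098*U+.006*N,-N,-RY)
print(proj('w8',HUB+.098*U+.022*N),proj('w8',P+R@[0,0,0]),proj('w8',P+R@[.07,0,0]))
E
```

```text
t: 7.92
tool_pos: [0.4773, 0.1491, 0.2687]
tool_rot: [0.835, 1.963, -0.482]
contact_force: [0.1, -0.6, 0.3]
opening: 0.0426
[np.float64(0.09766734968795476), np.float64(0.00018665512449495862), np.float64(0.09879565804323447)] [-0.06 -0.05  1.69  0.37  1.89 -0.78]
shift mm [92.8  0.2 -0.3] turn [ 0.05 -0.02 -0.01] rows 2.2253892620606224 0.00744058728616141
(np.float64(315.5795232512796), np.float64(200.06261077273325)) (np.float64(315.41516270689806), np.float64(242.90870516692434)) (np.float64(315.33094781614665), np.float64(203.1856996744825))
```

View pics/w8.png

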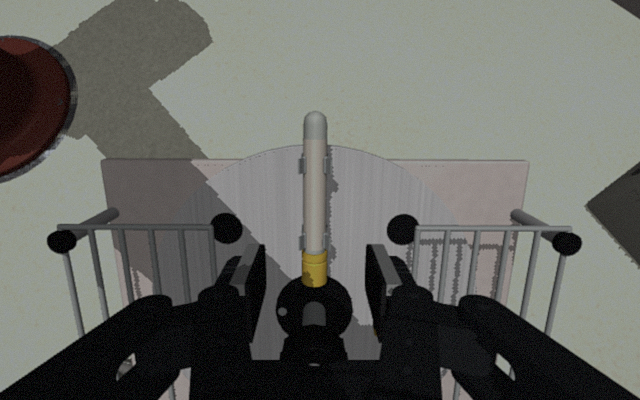

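```bash
python3 -m handwheel '[0.5,0.02,0,0,0,0,0, 0.5,0.045,0,0,0,0,0, 0.5,0.065,0,0,0,0,0, 0.5,0.08,0,0,0,0,0, 0.5,0.088,0,0,0,0,0, 0.5,0.091,0,0,0,0,0,0.5,0.091,0,0,0,0,0]'; python3 - <<'E'
from h import *
snap('wrist','w9')
P,R,o=tool();print([(P-HUB)@a for a in (U,RY,N)], R.T@o['contact_force'],o['opening'])
print(proj('w9',HUB+.098*U+.022*N))
E
```

```text
t: 8.55
tool_pos: [0.4476, 0.1814, 0.1915]
tool_rot: [0.837, 1.96, -0.481]
contact_force: [0.5, -0.4, -0.4]
opening: 0.0429
[np.float64(0.09755457389386964), np.float64(-0.0007409776510432861), np.float64(0.009782085573645497)] [ 0.55513558 -0.30853022 -0.06250975] 0.04268292916007388
(np.float64(313.974093470556), np.float64(251.17915593907605))
```

View pics/w9.png

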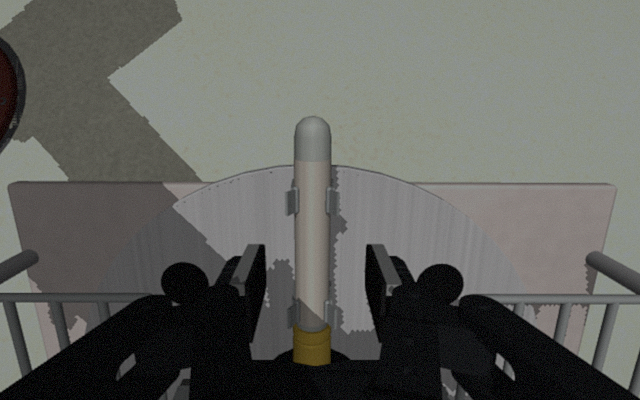

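```bash
python3 -m handwheel '[0.5,0.0035,-0.0007,0,0,0,0, 0.5,0.0035,-0.0007,0,0,0,0, 0.3,0.0035,-0.0007,0,0,0,0, 0,0.0035,-0.0007,0,0,0,0, 0,0.0035,-0.0007,0,0,0,0, 0,0.0035,-0.0007,0,0,0,0,0,0.0035,-0.0007,0,0,0,0]' 50; python3 - <<'E'
from h import *
snap('wrist','w10')
P,R,o=tool();print([(P-HUB)@a for a in (U,RY,N)], R.T@o['contact_force'],o['opening'])
E
```

```text
t: 9.18
tool_pos: [0.4464, 0.1822, 0.1894]
tool_rot: [0.837, 1.958, -0.48]
contact_force: [1.5, -1.9, 2.8]
opening: 0.0001
[np.float64(0.09769554403131758), np.float64(-6.922863188584464e-05), np.float64(0.0063166529396520244)] [-4.53898494 -0.23551341 -0.12405271] -7.686592104576201e-05
```

View pics/w10.png

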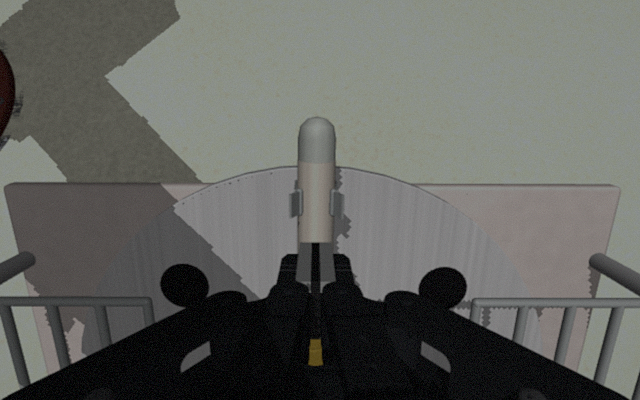

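```bash
python3 - <<'E'
from h import *
P,R,o=tool()
for t,u,v in [('w10',316,140),('w10',316,200),('w10',316,225),('w10',316,240),('w10',305,262),('w10',316,275),('w10',330,270),('w10',290,262),('w10',316,350),('w10',250,230),('w9',312,150),('w9',312,230),('w9',312,300),('w9',255,260),('w9',250,290),('w9',290,260)]:
    p=dep(t,u,v,1)
    if p is not None: print(t,u,v,[round(float((p-HUB)@a)*1000,1) for a in(U,RY,N)])
print(proj('w10',P),proj('w10',P-.019*R[:,0]))
crop('w10',240,220,400,370,5,'c10')
E
```

```text
w10 316 140 [150.0, -0.4, 28.6]
w10 316 200 [125.4, -0.5, 28.9]
w10 316 225 [114.3, -0.5, 28.6]
w10 316 240 [107.7, -0.5, 29.1]
w10 305 262 [108.5, 3.6, 52.0]
w10 316 275 [108.5, -0.3, 62.1]
w10 330 270 [108.4, -5.2, 58.3]
w10 290 262 [104.2, 9.8, 43.2]
w10 316 350 [52.5, -0.7, 29.5]
w10 250 230 [100.7, 33.2, -1.2]
w9 312 150 [145.5, 0.8, 28.8]
w9 312 230 [111.2, 0.9, 29.5]
w9 312 300 [76.9, 0.9, 29.0]
w9 255 260 [107.8, 22.0, 52.0]
w9 250 290 [105.4, 20.9, 69.5]
w9 290 260 [82.7, 12.8, -0.9]
(np.float64(314.7328419422417), np.float64(241.1734617899527)) (np.float64(314.7445650418736), np.float64(257.54497035611826))
```

View pics/c10.png

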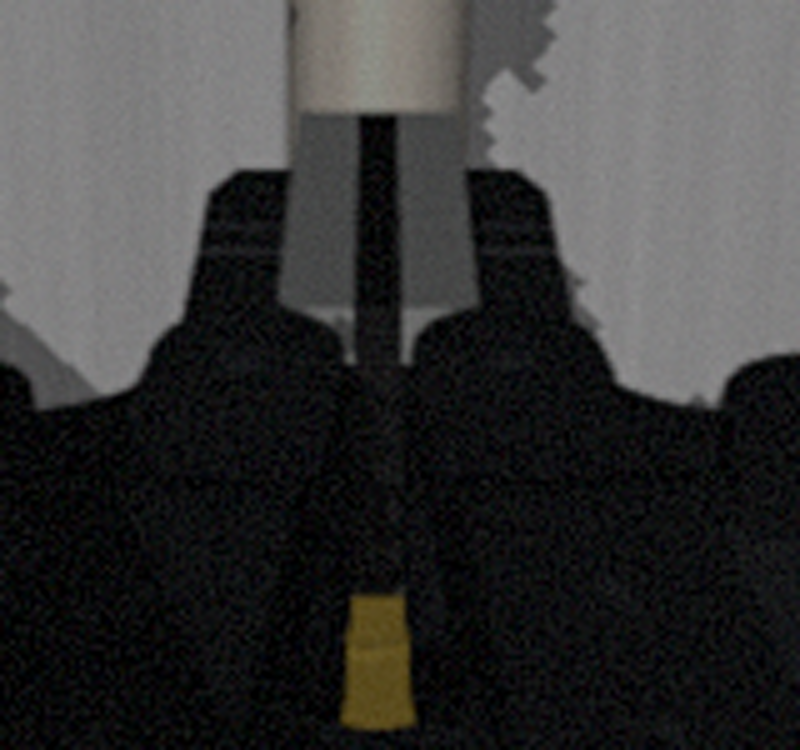

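```bash
python3 - <<'E'
from h import *
he=np.array(ctrl.camera_params('wrist')['hand_eye']);print(he.round(4))
for t,pts in [('w1',[(225,252),(235,252),(240,255),(238,300),(392,252),(410,300)]),('w9',[(262,246),(250,248),(260,255),(262,300),(370,248)]),('w10',[(302,245),(305,250),(330,250),(316,246),(316,250),(316,260)])]:
    im,d,f,cx,cy,C=load(t)
    for u,v in pts:
        z=d[v,u]; c=np.array([(u-cx)/f*z,(v-cy)/f*z,z,1]); print(t,u,v,z,(he@c)[:3].round(4))
E
```

```text
[[-1.200e-03 -2.701e-01  9.628e-01 -1.650e-01]
 [ 1.000e+00  4.000e-04  1.300e-03 -1.000e-04]
 [-7.000e-04  9.628e-01  2.701e-01 -6.800e-02]
 [ 0.000e+00  0.000e+00  0.000e+00  1.000e+00]]
w1 225 252 0.13931012 [-0.0364 -0.035  -0.0105]
w1 235 252 0.1390534 [-0.0366 -0.0311 -0.0106]
w1 240 255 0.1413223 [-0.0348 -0.0296 -0.0085]
w1 238 300 0.13706364 [-0.0434 -0.0295  0.0064]
w1 392 252 0.13946016 [-0.0363  0.0301 -0.0104]
w1 410 300 0.11381022 [-0.0641  0.0303 -0.0063]
w9 262 246 0.14498855 [-0.0305 -0.0215 -0.0105]
w9 250 248 0.1428789 [-0.0327 -0.0259 -0.0105]
w9 260 255 0.13639893 [-0.0394 -0.0209 -0.0106]
w9 262 300 0.14262979 [-0.0385 -0.0211  0.0094]
w9 370 248 0.14528608 [-0.0305  0.0224 -0.0096]
w10 302 245 0.1469571 [-0.0286 -0.0053 -0.0101]
w10 305 250 0.14105795 [-0.0346 -0.0039 -0.0105]
w10 330 250 0.14123136 [-0.0344  0.006  -0.0105]
w10 316 246 0.14536284 [-0.0302  0.0005 -0.0103]
w10 316 250 0.14124365 [-0.0344  0.0005 -0.0104]
w10 316 260 0.13318917 [-0.0429  0.0004 -0.0101]
```

```bash
python3 -m handwheel '[0,-0.008,0,0,0,0,0, 0,-0.012,0,0,0,0,0, 0.4,-0.012,0,0,0,0,0, 0.5,-0.012,0,0,0,0,0, 0.5,-0.012,0,0,0,0,0]' 50; python3 - <<'E'
from h import *
snap('wrist','w11')
P,R,o=tool();print([(P-HUB)@a for a in (U,RY,N)], R.T@o['contact_force'],o['opening'])
for u,v in [(312,150),(312,200),(312,230),(312,270)]:
    p=dep('w11',u,v,1); print([round(float((p-HUB)@a)*1000,1) for a in(U,RY,N)])
goal(HUB+.098*U-.02*N,-N,-RY)
E
```

```text
t: 9.65
tool_pos: [0.4497, 0.178, 0.1988]
tool_rot: [0.837, 1.96, -0.481]
contact_force: [-0.9, -0.3, -0.2]
opening: 0.036
[np.float64(0.09776987577597838), np.float64(0.00048159504937049876), np.float64(0.01711042207627819)] [-0.61968569  0.13719132  0.04041983] 0.04213422785096937
[144.5, 1.7, 27.9]
[122.3, 1.8, 28.8]
[108.0, 1.8, 28.7]
[88.0, 1.8, 29.0]
shift mm [37.1  0.4 -0.2] turn [ 0.07  0.03 -0.08] rows 0.8900280644615303 0.014783837674946874
```

View pics/w11.png

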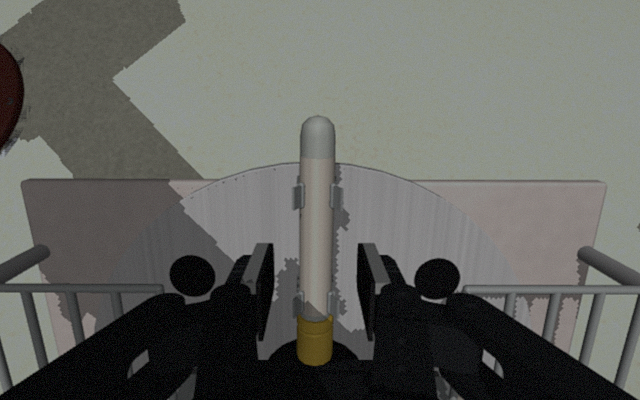

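```bash
python3 -m handwheel '[0.5,0.012,0,0,0,0,0, 0.5,0.022,0,0,0,0,0, 0.5,0.022,0,0,0,0,0]'; python3 - <<'E'
from h import *
P,R,o=tool();print([(P-HUB)@a for a in (U,RY,N)], R.T@o['contact_force'],o['opening'])
E
python3 -m handwheel '[0.5,0.006,0,0,0,0,0, 0.5,0.011,0,0,0,0,0, 0.5,0.014,0,0,0,0,0,0.5,0.014,0,0,0,0,0]'; python3 - <<'E'
from h import *
snap('wrist','w12')
P,R,o=tool();print([(P-HUB)@a for a in (U,RY,N)], R.T@o['contact_force'],o['opening'])
E
```

```text
t: 9.95
tool_pos: [0.4398, 0.1865, 0.177]
tool_rot: [0.835, 1.964, -0.483]
contact_force: [0.0, -0.3, -0.9]
opening: 0.0422
[np.float64(0.09809153107509), np.float64(0.0016602336550299642), np.float64(-0.00816519797241852)] [ 0.62709614 -0.19237962  0.62208006] 0.04218280896548791
t: 10.28
tool_pos: [0.4368, 0.1912, 0.1671]
tool_rot: [0.836, 1.961, -0.481]
contact_force: [-0.2, -0.4, 0.4]
opening: 0.0428
[np.float64(0.09781506538660842), np.float64(0.00038529367772459973), np.float64(-0.018950724828923262)] [-0.03142612  0.00677944  0.26718797] 0.042842378702200125
```

View pics/w12.png

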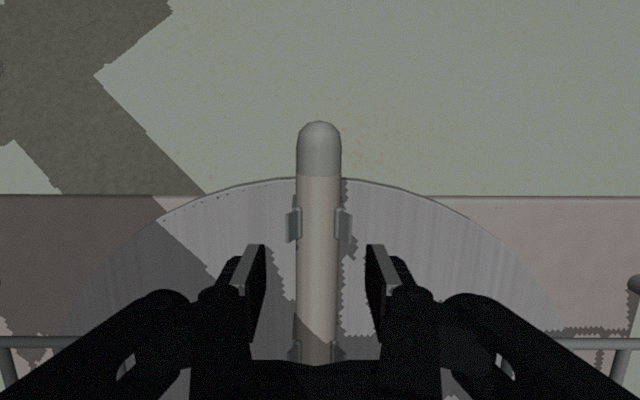

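```bash
python3 -m handwheel '[0.3,0,0,0,0,0,0, 0.1,0,0,0,0,0,0, 0.1,0,0,0,0,0,0,0.1,0,0,0,0,0,0,0.1,0,0,0,0,0,0]' 50; python3 - <<'E'
from h import *
snap('wrist','w13')
P,R,o=tool();print([(P-HUB)@a for a in (U,RY,N)], R.T@o['contact_force'],o['opening'])
E
```

```text
t: 10.75
tool_pos: [0.4378, 0.1909, 0.1683]
tool_rot: [0.837, 1.958, -0.481]
contact_force: [0.8, -0.2, 1.8]
opening: 0.0141
[np.float64(0.09766541736469872), np.float64(7.241102186548094e-05), np.float64(-0.017924121316690356)] [-2.47514909 -0.88186242 -0.3297656 ] 0.014175531887419037
```

View pics/w13.png

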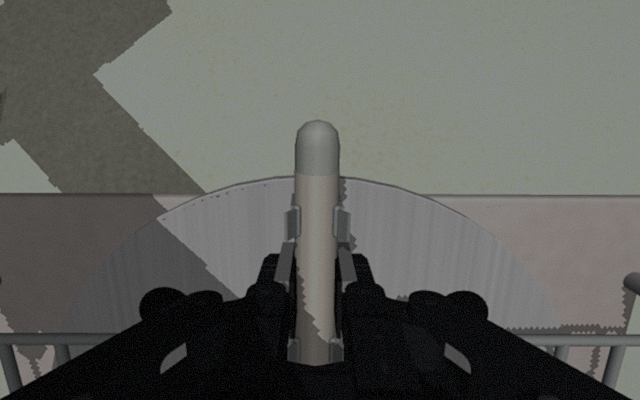

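```bash
python3 -m handwheel '[0,0,0,0,0,0,0, 0,-0.003,0,0,0,0,0, 0,-0.006,0,0,0,0,0,0,-0.010,0,0,0,0,0,0,-0.014,0,0,0,0,0,0,-0.02,0,0,0,0,0,0,-0.02,0,0,0,0,0]' 60; python3 - <<'E'
from h import *
snap('wrist','w14')
P,R,o=tool();print([(P-HUB)@a for a in (U,RY,N)], R.T@o['contact_force'],o['opening'])
E
```

```text
t: 11.38
tool_pos: [0.4456, 0.1835, 0.1867]
tool_rot: [0.837, 1.957, -0.48]
contact_force: [0.1, -0.2, 0.5]
opening: 0.0139
[np.float64(0.09757018551297544), np.float64(-0.00046350359426399574), np.float64(0.003242317973429911)] [-0.4202718   0.46876497 -0.1131652 ] 0.014376941581896289
```

View pics/w14.png

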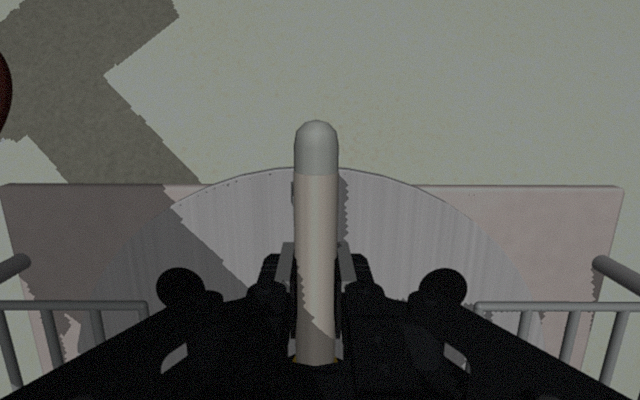

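```bash
python3 - <<'E'
from h import *
he=np.array(ctrl.camera_params('wrist')['hand_eye'])
for t in('w13','w14'):
  im,d,f,cx,cy,C=load(t)
  for u,v in [(317,135),(317,150),(317,200),(317,240),(317,280),(317,340)]:
    z=np.median(d[v-2:v+3,u-2:u+3]);c=np.array([(u-cx)/f*z,(v-cy)/f*z,z,1]);print(t,v,(he@c)[:3].round(4))
td=np.radians(-12.7);tx=np.array([np.cos(td),np.sin(td),0]);ty=np.array([-np.sin(td),np.cos(td),0]);t0=np.array([.4347,-.3063,0])
P,R,o=tool()
print('now tool',P,o['q'].round(2))
goal(t0+Z*.15,-Z,ty)
crop('w14',260,100,380,200,6,'c14')
E
```

```text
w13 135 [-0.046   0.0007 -0.0565]
w13 150 [-0.0469  0.0007 -0.0517]
w13 200 [-0.047   0.0007 -0.0346]
w13 240 [-0.0469  0.0008 -0.0198]
w13 280 [-0.0471  0.0008 -0.0041]
w13 340 [-0.0468  0.0008  0.0217]
w14 135 [-0.0457  0.0007 -0.0565]
w14 150 [-0.0468  0.0007 -0.0517]
w14 200 [-0.047   0.0007 -0.0345]
w14 240 [-0.0469  0.0008 -0.0198]
w14 280 [-0.0468  0.0008 -0.004 ]
w14 340 [-0.0467  0.0008  0.0218]
now tool [0.4456234  0.18352682 0.18661321] [-0.   -0.07  1.84  0.38  1.74 -0.77]
shift mm [-141.6 -347.   317.7] turn [-32.67 -28.89  -8.95] rows 11.78212769585017 6.218002316177258
```

View pics/c14.png

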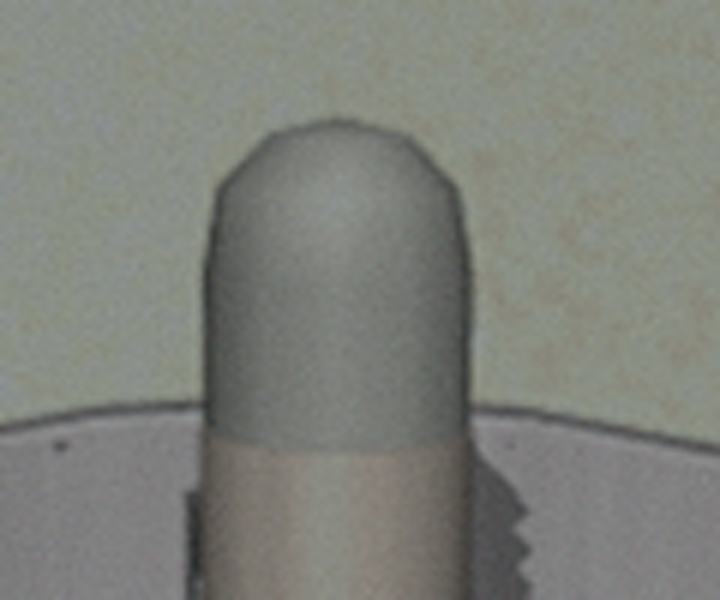

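```bash
python3 -m handwheel '[0,-0.03,0,0,0,0,0, 0,-0.065,0,0,0,0,0, 0,-0.10,0,-0.015,0,0,0, 0,-0.13,0,-0.035,0,0,0, 0,-0.15,-0.015,-0.045,-3,-3,-1, 0,-0.16,-0.04,-0.035,-6,-5,-2, 0,-0.17,-0.07,-0.02,-9,-8,-2.5, 0,-0.18,-0.095,0.005,-12,-11,-3.3, 0,-0.195,-0.12,0.025,-15,-13,-4, 0,-0.205,-0.145,0.045,-18,-16,-5, 0,-0.215,-0.17,0.06,-21,-18.5,-5.7, 0,-0.225,-0.195,0.08,-24,-21,-6.5]'; python3 - <<'E'
from h import *
td=np.radians(-12.7);tx=np.array([np.cos(td),np.sin(td),0]);ty=np.array([-np.sin(td),np.cos(td),0]);t0=np.array([.4347,-.3063,0])
P,R,o=tool();print(P,o['q'].round(2),o['opening']);goal(t0+Z*.12,-Z,ty)
E
```

```text
t: 12.43
tool_pos: [0.4291, -0.084, 0.3414]
tool_rot: [0.341, 1.681, -0.25]
contact_force: [1.9, 0.2, -0.1]
opening: 0.0142
[ 0.42909338 -0.08396696  0.34140527] [-0.38 -0.35  1.76  0.03  1.87 -1.58] 0.014248610737700295
shift mm [ 200.9 -212.   114.8] turn [-8.49 -7.75 -2.4 ] rows 7.525686943403617 1.6401219417587454
```

```bash
python3 -m handwheel '[0,0.015,-0.03,0.016,-3,-3,-1, 0,0.04,-0.06,0.033,-6,-6,-2, 0,0.07,-0.09,0.05,-8.5,-7.75,-2.4, 0,0.10,-0.12,0.065,-8.5,-7.75,-2.4, 0,0.125,-0.15,0.08,-8.5,-7.75,-2.4, 0,0.155,-0.18,0.1,-8.5,-7.75,-2.4, 0,0.185,-0.2,0.11,-8.5,-7.75,-2.4, 0,0.2,-0.212,0.115,-8.5,-7.75,-2.4, 0,0.2,-0.212,0.115,-8.5,-7.75,-2.4, 0,0.2,-0.212,0.115,-8.5,-7.75,-2.4]'; python3 - <<'E'
from h import *
td=np.radians(-12.7);tx=np.array([np.cos(td),np.sin(td),0]);ty=np.array([-np.sin(td),np.cos(td),0]);t0=np.array([.4347,-.3063,0])
snap('wrist','w15')
P,R,o=tool();print(P,o['q'].round(2),o['opening']);goal(t0+Z*.12,-Z,ty)
for yy in(-.052,0,.052):
  for xx in (-.025,.025): print(yy,xx,proj('w15',t0+xx*tx+yy*ty+.0285*Z))
E
```

```text
t: 13.27
tool_pos: [0.4326, -0.3045, 0.1178]
tool_rot: [0.181, 1.57, -0.175]
contact_force: [-0.7, -0.5, -1.1]
opening: 0.0141
[ 0.4338097  -0.30472487  0.11978515] [-0.75 -0.1   1.91 -0.    1.33 -2.1 ] 0.01390157672669072
shift mm [-0.2 -1.3  1.2] turn [-0.2  -0.22 -0.08] rows 0.04369401197771215 0.043366396916034895
-0.052 -0.025 (np.float64(240.18011163182382), np.float64(166.3031599327818))
-0.052 0.025 (np.float64(244.13878008643624), np.float64(231.52958571057866))
0 -0.025 (np.float64(312.3002240115992), np.float64(165.92187287410712))
0 0.025 (np.float64(312.7426093939711), np.float64(231.13468897484717))
0.052 -0.025 (np.float64(384.3455460550001), np.float64(165.54098121952202))
0.052 0.025 (np.float64(381.27875988546117), np.float64(230.74018181129853))
```

View pics/w15.png

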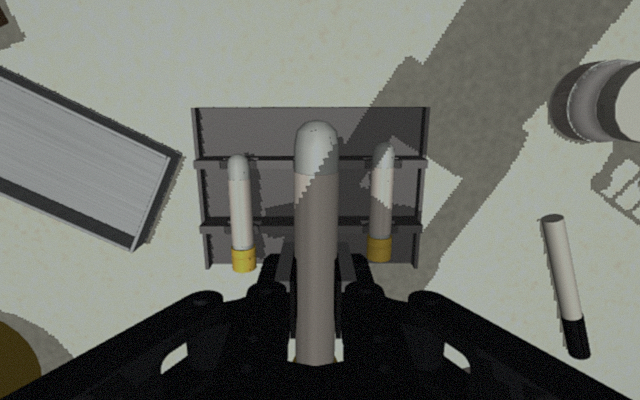

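```bash
python3 - <<'E'
from h import *
crop('w15',185,95,445,285,3,'c15')
E
```

```text
(no output)
```

View pics/c15.png

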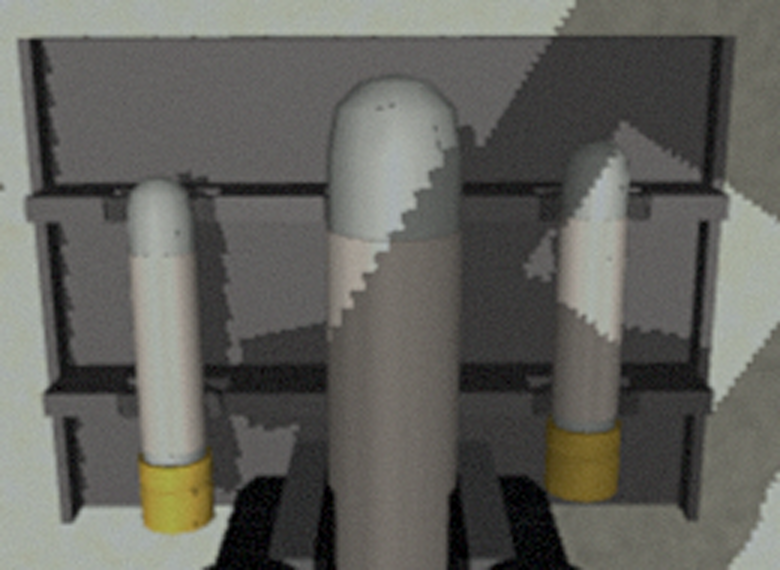

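```bash
cat >> h.py <<'E'
td=np.radians(-12.7);tx=np.array([np.cos(td),np.sin(td),0]);ty=np.array([-np.sin(td),np.cos(td),0]);t0=np.array([.4347,-.3063,0])-.0015*tx-.002*ty
E
python3 - <<'E'
from h import *
goal(t0-Z*.006,-Z,ty)
E
```

```text
shift mm [125.8  -3.5   0.2] turn [-0.2  -0.22 -0.08] rows 3.0175019038642827 0.043366396916034895
```

```bash
python3 -m handwheel '[0,0.02,-0.0035,0,-0.2,-0.2,0, 0,0.05,-0.0035,0,-0.2,-0.2,0, 0,0.075,-0.0035,0,-0.2,-0.2,0, 0,0.095,-0.0035,0,-0.2,-0.2,0, 0,0.102,-0.0035,0,-0.2,-0.2,0, 0,0.102,-0.0035,0,-0.2,-0.2,0]'; python3 - <<'E'
from h import *
snap('wrist','w16')
P,R,o=tool();print(P,o['opening'],R.T@o['contact_force']);goal(t0-Z*.006,-Z,ty)
crop('w16',160,80,480,320,2.4,'c16')
for yy in(-.052,0,.052):
  for xx in (-.025,.025): print(yy,xx,proj('w16',t0+.001*ty+xx*tx+yy*ty+.0285*Z))
E
```

```text
t: 13.82
tool_pos: [0.4325, -0.3069, 0.017]
tool_rot: [0.174, 1.565, -0.171]
contact_force: [-1.2, 0.1, 0.1]
opening: 0.0137
[ 0.43331419 -0.30782428  0.01841939] 0.014149782898916547 [-0.16287056 -0.51086386  0.41929761]
shift mm [24.4 -0.2 -0.5] turn [ 0.1   0.04 -0.02] rows 0.5857329443661897 0.0145619175585263
-0.052 -0.025 (np.float64(198.36681128543842), np.float64(201.02707199120997))
-0.052 0.025 (np.float64(207.24589818152276), np.float64(300.22528870215973))
0 -0.025 (np.float64(314.6928265158869), np.float64(201.16442242696397))
0 0.025 (np.float64(314.52585684287675), np.float64(300.26759051350706))
0.052 -0.025 (np.float64(430.804477687264), np.float64(201.30151975513184))
0.052 0.025 (np.float64(421.62346913093756), np.float64(300.3098204234295))
```

View pics/c16.png

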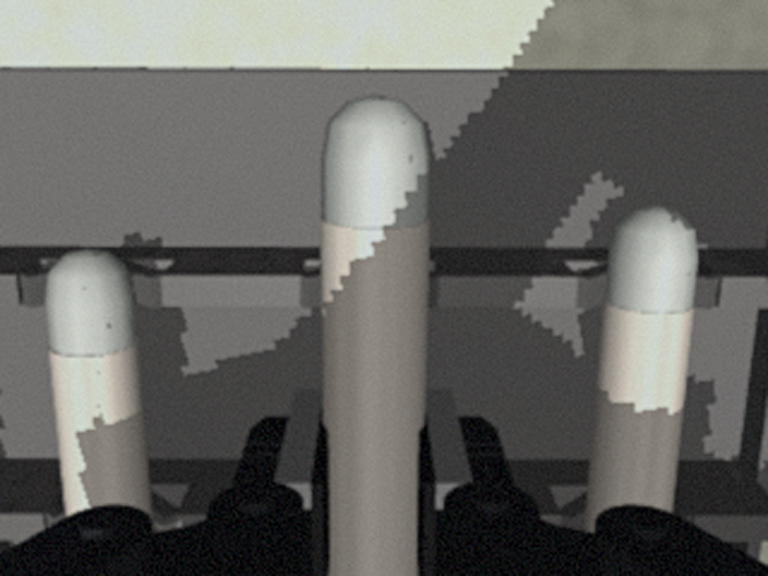

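```bash
python3 - <<'E'
from h import *
for u,v in [(206,300),(200,310),(434,300),(426,300),(210,320),(270,262),(262,290),(365,262),(285,250),(340,250),(316,200)]:
    p=dep('w16',u,v,1);P,R,o=tool();print(u,v,p.round(4),(R.T@(p-P)).round(4))
E
```

```text
206 300 [ 0.4129 -0.3343  0.0916] [-0.0732 -0.0303 -0.0141]
200 310 [ 0.4139 -0.3354  0.0947] [-0.0763 -0.0311 -0.0129]
434 300 [ 0.4267 -0.2709  0.0924] [-0.0739  0.0346 -0.0145]
426 300 [ 0.4264 -0.273   0.092 ] [-0.0736  0.0325 -0.0143]
210 320 [ 0.4172 -0.3334  0.0953] [-0.0769 -0.0284 -0.0101]
270 262 [ 0.422  -0.3224  0.0538] [-0.0353 -0.0167 -0.0079]
262 290 [ 0.416  -0.3193  0.0865] [-0.0681 -0.015  -0.0144]
365 262 [ 0.4298 -0.2861  0.0544] [-0.0359  0.0205 -0.0081]
285 250 [ 0.4191 -0.3158  0.0518] [-0.0334 -0.0109 -0.0121]
340 250 [ 0.4239 -0.2947  0.0518] [-0.0334  0.0108 -0.0121]
316 200 [ 0.3983 -0.2987  0.0645] [-0.0461  0.0012 -0.0362]
```

```bash
python3 -m handwheel '[0,0.008,0,0,0,0,0, 0,0.016,0,0,0,0,0, 0,0.021,0,0,0,0,0, 0,0.023,0,0,0,0,0, 0,0.023,0,0,0,0,0]'; python3 - <<'E'
from h import *
P,R,o=tool();print(P,o['opening'],R.T@o['contact_force']);goal(t0-Z*.009,-Z,ty)
E
```

```text
t: 14.28
tool_pos: [0.4317, -0.3074, -0.0069]
tool_rot: [0.175, 1.566, -0.172]
contact_force: [-0.3, -0.3, 0.3]
opening: 0.0136
[ 0.43174582 -0.30737355 -0.00689818] 0.01363689595783308 [-0.27770859 -0.35243459 -0.27766709]
shift mm [ 2.1 -0.3  1.2] turn [ 0.03 -0.13 -0.11] rows 0.05786620601316724 0.024217663785531845
```

```bash
python3 -m handwheel '[0,0.001,-0.0003,0.001,0,0,0, 0,0.0015,-0.0003,0.001,0,0,0, 0,0.002,-0.0003,0.001,0,0,0, 0,0.002,-0.0003,0.001,0,0,0]'; python3 - <<'E'
from h import *
snap('wrist','w17')
P,R,o=tool();print(P,o['opening'],R.T@o['contact_force']);goal(t0-Z*.009,-Z,ty)
crop('w17',160,80,480,320,2.4,'c17')
E
```

```text
t: 14.62
tool_pos: [0.4332, -0.3084, -0.0081]
tool_rot: [0.175, 1.565, -0.173]
contact_force: [0.4, 0.4, -1.4]
opening: 0.0139
[ 0.43314838 -0.30835386 -0.00812988] 0.013851522969519225 [ 0.71813546  0.12806242 -0.0841299 ]
shift mm [ 0.9  0.3 -0.4] turn [ 0.03 -0.06 -0.06] rows 0.024779096948770434 0.012990489304750509
```

View pics/c17.png

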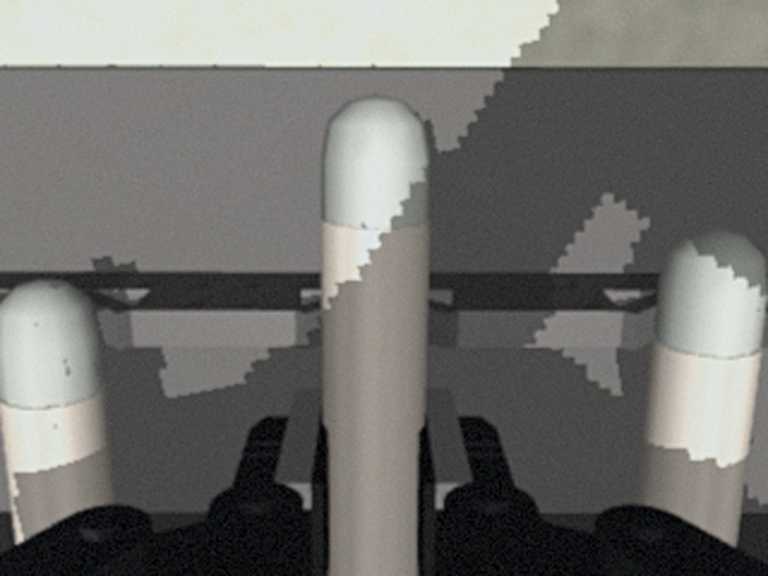

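```bash
python3 - <<'E'
from h import *
for u,v in [(316,140),(316,190),(316,220),(181,225),(184,260),(456,220),(454,260)]:
    p=dep('w17',u,v,2);print(u,v,p.round(4))
E
python3 -m handwheel '[0,0.001,0,0,0,0,0, 0,0.002,0,0,0,0,0, 0,0.002,0,0,0,0,0]'; python3 - <<'E'
from h import *
P,R,o=tool();print(P,o['opening'],R.T@o['contact_force'])
E
```

```text
316 140 [ 0.3792 -0.2957  0.0381]
316 190 [ 0.3956 -0.2994  0.0387]
316 220 [ 0.4062 -0.3018  0.0387]
181 225 [ 0.3983 -0.3497  0.0359]
184 260 [ 0.4115 -0.3528  0.0361]
456 220 [ 0.418  -0.2532  0.0361]
454 260 [ 0.4331 -0.2559  0.0368]
t: 14.92
tool_pos: [0.4333, -0.3083, -0.0097]
tool_rot: [0.175, 1.565, -0.172]
contact_force: [-0.7, 1.4, 3.2]
opening: 0.0139
[ 0.4333396  -0.30828422 -0.0097186 ] 0.013873404772588128 [-3.21811818  1.26114345 -1.01211416]
```

```bash
python3 -m handwheel '[0,0.0005,0,0,0,0,0, 0,0.0005,0,0,0,0,0]'; python3 - <<'E'
from h import *
snap('wrist','w18')
P,R,o=tool();print(P,o['opening'],R.T@o['contact_force'])
for u,v in [(316,140),(316,190),(316,220),(316,260)]:
    p=dep('w18',u,v,2);print(u,v,p.round(4))
E
```

```text
t: 15.08
tool_pos: [0.4333, -0.3083, -0.0098]
tool_rot: [0.175, 1.565, -0.172]
contact_force: [-2.6, 3.3, 6.9]
opening: 0.0136
[ 0.43333029 -0.30828913 -0.00984678] 0.014124265420672596 [-6.79493089  3.22600619 -2.96581908]
316 140 [ 0.3793 -0.2957  0.0365]
316 190 [ 0.3958 -0.2994  0.0369]
316 220 [ 0.4063 -0.3017  0.0371]
316 260 [ 0.421  -0.305   0.0374]
```

```bash
python3 -m handwheel '[0.1,-0.0005,0.0003,0,0,0,0, 0.2,-0.0005,0.0003,0,0,0,0, 0.25,-0.0005,0.0003,0,0,0,0, 0.3,-0.0005,0.0003,0,0,0,0, 0.35,-0.0005,0.0003,0,0,0,0, 0.35,-0.0005,0.0003,0,0,0,0]' 20; python3 - <<'E'
from h import *
snap('wrist','w19')
P,R,o=tool();print(P,o['opening'],R.T@o['contact_force'])
for u,v in [(316,140),(316,190),(316,220),(316,260)]:
    p=dep('w19',u,v,2);print(u,v,p.round(4))
E
```

```text
t: 15.63
tool_pos: [0.433, -0.3079, -0.0105]
tool_rot: [0.175, 1.565, -0.172]
contact_force: [0.5, -0.2, 0.6]
opening: 0.0298
[ 0.43303462 -0.30793034 -0.01041531] 0.03005725910541771 [ 1.59729996 -0.29440053 -0.77825035]
316 140 [ 0.379  -0.2952  0.0362]
316 190 [ 0.3954 -0.2989  0.037 ]
316 220 [ 0.4058 -0.3012  0.0371]
316 260 [ 0.4207 -0.3046  0.0369]
```

View pics/w19.png

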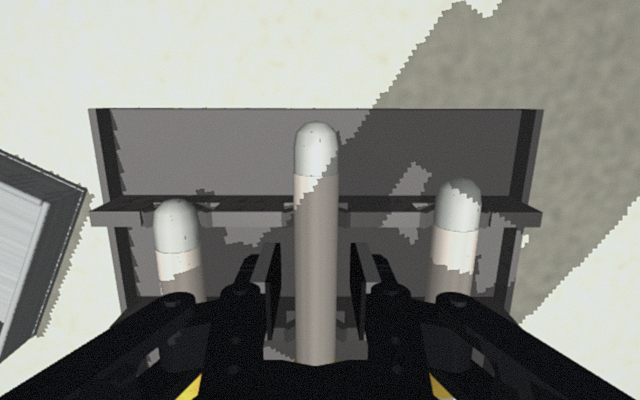

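Tube seated and released. Retreat straight up and check.

```bash
python3 -m handwheel '[0.35,-0.01,0,0,0,0,0, 0.35,-0.03,0,0,0,0,0, 0.35,-0.06,0,0,0,0,0, 0.35,-0.10,0,0,0,0,0, 0.35,-0.14,0,0,0,0,0, 0.35,-0.18,0,-0.02,0,0,0, 0.35,-0.2,0,-0.04,0,0,0, 0.35,-0.2,0,-0.04,0,0,0, 0.35,-0.2,0,-0.04,0,0,0]'; python3 - <<'E'
from h import *
snap('wrist','w20');snap('top','top1');snap('scene','scene1')
P,R,o=tool();print(P,o['t'],R.T@o['contact_force'])
crop('scene1',280,100,420,220,5.5,'c21')
E
```

```text
t: 16.43
tool_pos: [0.3948, -0.3003, 0.1929]
tool_rot: [0.172, 1.56, -0.176]
contact_force: [-0.2, -0.0, -0.1]
opening: 0.0301
[ 0.39387873 -0.29881148  0.18817664] 16.5833 [-0.23569568  0.13334077 -0.13823858]
```

View pics/w20.png

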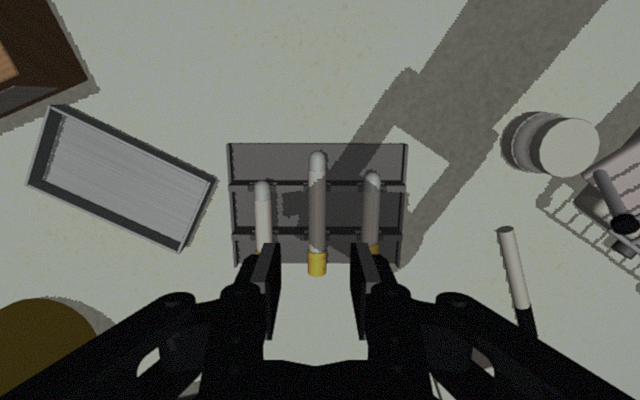

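View pics/c21.png

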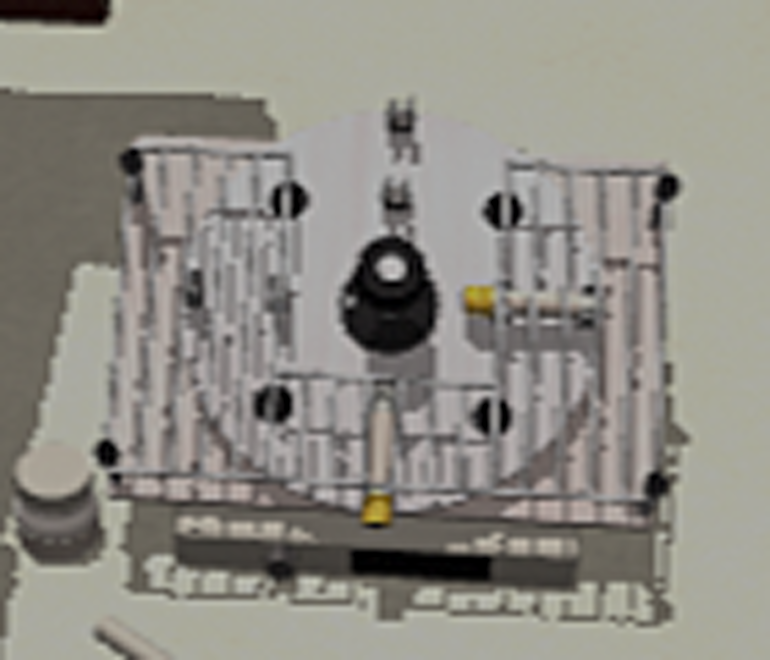

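View pics/top1.png

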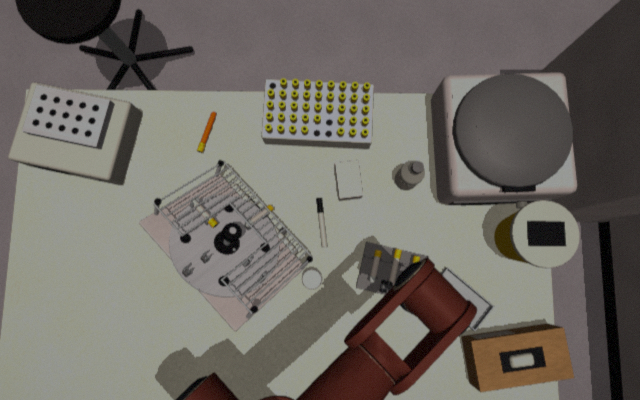

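```bash
python3 - <<'E'
from h import *
crop('w20',215,130,425,290,3.8,'c20')
T=np.array([.4347,-.3063,0])-.0015*tx-.0012*ty
for u,v,z in [(316.5,152.5,.03),(317,275,.031),(317,180,.038),(317,240,.038)]:
    p=onz('w20',u,v,z)-T;print(u,v,'tray x %.1f y %.1f mm'%(p@tx*1000,p@ty*1000))
for u,v in [(317,170),(317,200),(317,225),(317,245),(263,200),(263,220),(372,200),(372,225)]: print(u,v,dep('w20',u,v,1).round(4))
E
```

```text
316.5 152.5 tray x -59.1 y -0.3 mm
317 275 tray x 65.0 y 0.3 mm
317 180 tray x -35.1 y 0.1 mm
317 240 tray x 24.1 y 0.2 mm
317 170 [ 0.3899 -0.2973  0.0373]
317 200 [ 0.4175 -0.3035  0.0376]
317 225 [ 0.442  -0.309   0.0368]
317 245 [ 0.4619 -0.3134  0.0372]
263 200 [ 0.4068 -0.3529  0.0364]
263 220 [ 0.4256 -0.3578  0.0373]
372 200 [ 0.4289 -0.2535  0.0374]
372 225 [ 0.4533 -0.2579  0.0374]
```

View pics/c20.png

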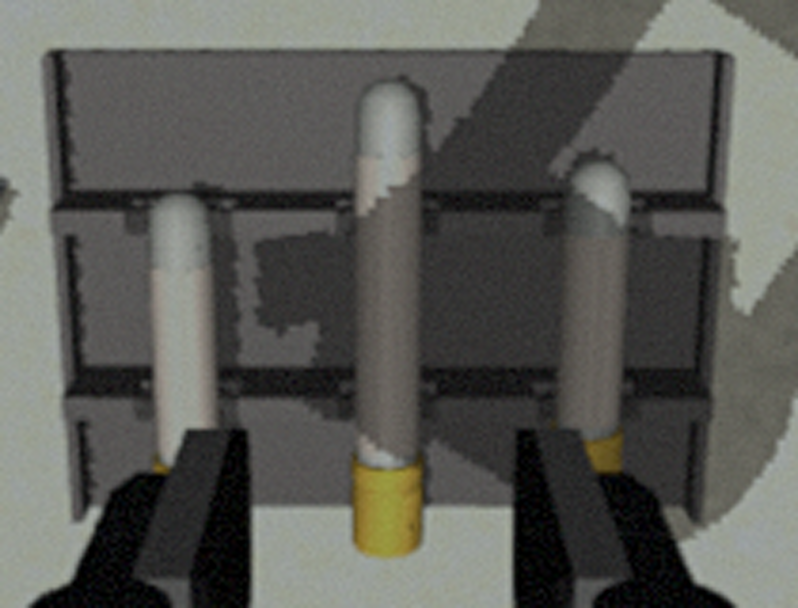

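```bash
python3 - <<'E'
from h import *
T=np.array([.4347,-.3063,0])-.0015*tx-.0012*ty
for v in (218,409):
    p=onz('w20',317,130+v/3.8,.0285)-T;print(p@tx*1000)
ctrl.finish_job()
E
```

```text
-25.724176606696467
25.471999702121526
the job is handed in; nothing more can be done
```

The long tube is lying in the tray's middle lane, and I handed the job in at about 16.6 s.

**Wheel:** I pulled the knob about 12 mm, which read 10 N of spring, and turned the wheel +90°. That brought the right-hand station, holding the long tube, up into the loading gap. I then let the knob go. Its top read 75.8 mm above the wheel's face, the same as at the start.

**Tube:** I pulled it out of its clip along N and laid it in the lane with its cap pointing the tray's +x way. The force was about 7 N as it seated, and I released it there.

**Last checks:**
- The tube's origin is about 3 mm from the lane's middle along x (8 mm allowed), under 0.5 mm sideways, and the tube is level at the same height as its neighbours.
- In the last pictures the two short tubes are still in their wheel clips, and the empty clip stands in the gap.
- The tray neighbours and the bystanders look unmoved, and the gripper was clear of everything.

**What disagreed:**
- **Fingertips:** They stood about 25 mm short of the reported TCP, although the text puts the TCP at the very ends of the fingers.
- **First grips:** Because of that, my first grip caught only the knob's rounded top, and my first try at the tube closed just above it with about 4.5 N. I regripped deeper both times, and nothing visibly moved.
- **Finger opening:** It read about 2 mm under the true sizes of the knob and tube.

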